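# Free the rack clamp and take the top loaf tin to the scale

### The job

Loosen the black T-bar clamp on the tin rack, push the sliding retainer fully back along its rail to the end stop, and tighten the clamp again so that the retainer stays there. Then break the top loaf tin loose from the nest, lift it straight up, and set it down upright, without dropping it, in the middle of the scale's steel plate with its length along the plate's length. Leave the things standing around where they are.

Things in the scene. Friction and masses are not known exactly. Their poses are not given: they have to be found in the camera images.
- rack: White board 110 x 350 x 12 mm, fixed; position and yaw vary. Origin: middle of its underside; y axis along the rail. Around local y = -85 mm stands the nest of tins, lengthwise along y (the two lower tins are fixed, rim tops at z 57 and 85 mm); from y = 0 to 175 mm runs the rail with the sliding retainer, end stop at 179 mm. Nothing on the rack is higher than 174 mm.
- retainer (a joint): Slide of the retainer along the rack's +y, in m: starts between 0 and 0.03 (its tongue overhangs the top tin), 0.085 = fully back at the end stop (tongue clear of the tins). When the clamp is loose it needs about 5 N to slide and stays where left; when the clamp is tight it holds against about 45 N: do not force it.
- tab (a point): Centre of the upright tab on the retainer's tongue: 40 mm wide (rack x), 6 mm thick (rack y), 125 to 170 mm above the bench, this point at 150 mm. Push its -y face with closed fingers to slide the retainer to rack +y. The tongue is 40 mm wide, 118 to 125 mm above the bench; its tip lies 9 mm to the -y side of this point.
- knob (a joint): Turn of the clamp knob in rad, positive counter-clockwise from above: 0 = fully tight (stop), T-bar in line with the rail; 1.5 = fully loose (stop), T-bar across the rail. Starts between 0 and 0.2. It grips below about 0.8 and is free above; it turns stiffly, about 0.12 Nm loose and up to 0.2 Nm towards tight, and stays where left.
- bar_mid (a point): Middle of the black T-bar, on the knob's axis, which rides on the retainer 91 mm to the +y side of the tab. The bar is 110 mm long, 14 mm thick, 26 mm tall, 145 to 171 mm above the bench; this point at 158 mm. The frame turns with the bar; its y axis points along the bar.
- bar_end (a point): Point on the T-bar 45 mm from its middle (10 mm from its end), at half height, on the end that points to rack +y when tight; towards loose this end swings to rack -x (towards the robot).
- tin: Top steel loaf tin, open, 0.15 to 0.3 kg, 45 mm tall; rim 150 mm long (y axis), 58 mm wide (x), rim band 10 mm deep, sides lean in 8 degrees. Origin: centre of the underside. Wedged in the tin below: a few newtons over its weight break it free; out after rising 17 mm. The next rim is 28 mm below its rim: reach at most 24 mm below the rim top. Grip across the 58 mm width at mid-length.
- nest (a point): Where the tin's origin sits when it is in the nest, 69 mm above the bench; fixed to the rack.
- plate (a point): Centre of the top of the scale's steel plate, 45 mm above the bench, fixed; position and yaw vary. The plate is 210 mm long (this frame's y) and 120 mm wide (x); the grey body below is 220 mm long and reaches from -125 to +65 mm in x, up to 36 mm high.
- oil: Bystander: amber bottle, 62 mm diameter, 200 mm tall, standing near the far side of the rack; origin at its foot. Leave alone.
- jar: Bystander: glass jar, 72 mm diameter, 100 mm tall; origin at its foot. Leave alone.
- cup: Bystander: steel cup, 84 mm diameter, 85 mm tall, near the scale; origin at its foot. Leave alone.
- weight: Bystander: brass weight, 60 mm diameter, 82 mm tall, near the scale; origin at its foot. Leave alone.
Things that resemble listed ones, but are neither listed nor needed, are in the scene too. What is shaped like the tin but pink is not meant.

How it is judged:
By the outcome, as a careful person would: the job done as asked, in the order asked, and still so for the second after the job is handed in, with the robot touching nothing.
It also fails if it takes over 64 s, if anything falls off the work surface, if the arm or the gripper's body presses on something with over 40 N, if the wrist force passes 120 N, or if a joint passes its speed limit or range.

### The arm

A 6-joint arm with a two-finger parallel gripper is mounted at the origin on the work surface. World frame = base frame: x ahead of the robot, y to its left, z up, the work surface at z = 0. Lengths are in m, angles in rad, forces in N, time in s.
With the tool pointing down it reaches from about 0.275 to 0.85 m from the base axis. Payload 19 kg.
Tool frame: the origin (TCP) lies between the finger pads; the fingertips stand 11 mm ahead of it and the grasp point (between the pads) lies 8 mm behind it (robot.tips_ahead is the distance from the TCP to the fingertips, in m); z points along the fingers, y is the direction in which the jaws open and shut (so a half turn about z gives the same grasp; the last joint's range is limited). The gripper opens to 85 mm and grips with 20 to 120 N. Pads are 22 mm wide; open, the fingers measure 114 mm over their backs; the gripper's body (76 mm by 85 mm) begins 54 mm behind the grasp point. The pads swing forward as they close: fully open they stand 13 mm farther back than shut.
Start: joints at [1.043, 0.15, 1.437, -0, 1.554, -0.134], TCP at [0.221, 0.531, 0.242] pointing down, gripper open.
Joint ranges: [-2.8, 2.8], [-0.68, 2.1], [0.12, 2.68], [-1.39, 4.53], [0.16, 2.79], [-2.81, 2.81]. Speed limits (rad/s): [1.89, 1.89, 2.22, 3.01, 3.01, 3.01].

### API

Orientations are given as a unit quaternion [x, y, z, w].
In Python, from cell import robot gives the robot as it stands.
- The arm moves only by the tool drive_tool, never from a script. Its argument "moves" is a list of rows, each a list of 7 numbers: the turn, a rotation vector about the tool's x, y, z in units of 5 degrees (1.0 is 5 degrees), then the shift along the tool's x, y, z in units of 30 mm (1.0 is 30 mm), then the opening, from -1 (shut) to 1 (fully open). A call has 1 to 20 rows; each row shifts and turns the pose as measured when the row begins, along the tool's axes as they then stand; what a row does not reach is not made up. A row lasts 1/12 s, in which the tool goes at most 41.7 mm and 7.16 degrees, less where a joint would pass 70% of its speed; a pose out of reach is approached as far as the arm can. A call is refused whole if a number of a shift passes 1 or a number of a turn 1, either way. A call with a gripper value outside its range is refused whole. The fingers move at their own pace and stop on an object; "squeeze" is the grip in N (left out, the last holds). Time passes only in rows, so rows that do not move let the fingers close. It gives the time, the measured TCP pose, the force and the opening at its end, in the units of the state.
- robot.observe(): the state, without advancing time (a new reading comes with each control period).
- robot.capture(name): name is "scene" or "top" or "wrist"; returns (picture, depth): 480x640x3 uint8, blue, green, red; 480x640 float32, m along the optical axis (not along the pixel's ray), 0 where there is no reading.
- robot.camera_info(name): a dict with "K" (3x3 intrinsics, pixels), "k1" (the pictures are not rectified: a ray, as slopes to the right and down, at radius r is drawn at 1 + k1 r^2 times it, then the intrinsics apply), "pose" (4x4, takes a point from camera to world coordinates). Camera axes: x right, y down, z forward; pixel columns grow to the right and rows downward; lengths in m; the calibration is good to about 2 mm. A picture is of the moment at which its call begins: read the wrist's pose just before it. camera_info takes no time and is no camera call; for the wrist camera it gives the pose at the moment of the call.
- robot.hand_in(): hands the job in, once; it reports no verdict.
Trained networks look in the newest picture that a camera, given by its name, has taken for a name from the list of things; names that differ only in an ending like _2 or _b are one class to them, and where a whole thing is asked for, a point or a joint stands for the part that bears it (a point fixed in the world has none). Each returns a list of dicts, best first, with "score" (0 to 1); they miss things now and then, are a little off and sometimes report something else, mostly with a low value. They report only what shows in the picture. A call takes as long as a camera call. They do not tell look-alikes from the thing itself.
- robot.look_for(name, camera): "point" ([x, y, z] in m, in the coordinates of the camera as it stood for that picture, good to about 4 mm: the middle of the surface that is visible of it).
The state is a dict: "time_s": time; "joint_positions": joint angles; "joint_velocities": joint speeds; "effort": joint torques, N m; "ee_pos": TCP position; "orientation": TCP orientation; "ft_force": force on the tool from outside, world axes, zero at the start; "torque": the same for the moment, N m; "width": finger opening in m.
Only numpy, scipy, OpenCV 4.12 (cv2) and the standard library are available. Lean on these libraries where they do the work, as an engineer would, in place of code of your own. Each camera call takes 0.05 s, during which the arm holds its last target.

## Working session

There is one attempt and no reset: what is moved stays moved. The work goes in short steps, Python scripts to look and compute and a tool call to move; the robot and the scene stay as the last step left them, time stands still between calls to the robot, and variables do not carry over. Pictures are saved under pics/ and viewed, and the job is handed in when it is done.

Besides the shell and the picture viewer there is one more tool, called after "Emit:" as name(argument=value, ...) on one line, values as JSON. drive_tool: Moves the arm, as the interface text tells. Its arguments: {"type":"object","properties":{"moves":{"type":"array"},"squeeze":{"type":"number"}},"required":["moves"]}

```bash
mkdir -p pics; ls
python3 - <<'E'
from cell import robot
import cv2
s=robot.observe()
print({k:(v if not hasattr(v,'tolist') else v.tolist()) for k,v in s.items()})
for n in ['scene','top']:
    p,d=robot.capture(n); cv2.imwrite(f'pics/{n}0.png',p)
    i=robot.camera_info(n); print(n,i)
    import numpy as np; np.savez(f'{n}0.npz',p=p,d=d,K=i['K'],k1=i['k1'],pose=i['pose'])
    for t in ['tab','bar_mid','bar_end','tin','plate','knob','retainer','rack','nest','oil','jar','cup','weight']:
        try:
            r=robot.look_for(t,n)
            for q in r[:3]:
                c=np.array(q['point']); P=np.array(i['pose']); w=P[:3,:3]@c+P[:3,3]
                xy=c[:2]/c[2]; xy=xy*(1+i['k1']*(xy@xy)); K=np.array(i['K']); 
                print(n,t,round(q['score'],2),w.round(3),(K[:2,:2]@xy+K[:2,2]).round())
        except Exception as e: print(t,e)
print(robot.observe()['time_s'])
E
```

```text
pics
{'time_s': 0.0, 'joint_positions': [1.042987291548736, 0.15094028249243935, 1.4380017608898688, 2.7300233324137147e-05, 1.55380097822982, -0.13400027197695577], 'joint_velocities': [-0.0008483850474622014, 0.0008947731504748492, -0.0006027391753374669, 0.0012854531320926762, -0.002190028563406861, -0.0009906151196786834], 'effort': [-9.290517027693568e-05, -71.30298614501953, -57.08917021751404, -6.271644451771863e-05, 0.0084846984827891, 6.936256369272087e-07], 'ee_pos': [0.22052792380248695, 0.5307847415097054, 0.241716064963423], 'orientation': [0.1956346744477414, 0.9806766761429824, -0.0005395453428137069, -0.00019978413693895805], 'ft_force': [0.016103797548225638, -0.2240377664077648, -0.6450404737037785], 'torque': [-0.022793797679766144, 0.01968285098073303, 0.01612832353967484], 'width': 0.08542590507955977}
scene {'K': array([[494.57227459,   0.        , 321.46458833],
       [  0.        , 494.57227459, 243.82420965],
       [  0.        ,   0.        ,   1.        ]]), 'k1': -0.06269683769657784, 'pose': array([[ 0.74475806,  0.49273605, -0.45005178,  0.91342508],
 
[... 1686 characters left out ...]
] [393. 251.]
top bar_end 0.8 [ 0.457 -0.149  0.17 ] [382. 248.]
top tin 0.77 [ 0.476 -0.314  0.094] [453. 244.]
top tin 0.74 [ 0.269 -0.218  0.016] [403. 336.]
top plate 0.71 [0.475 0.178 0.048] [235. 244.]
top knob 0.87 [ 0.457 -0.152  0.17 ] [384. 248.]
top retainer 0.76 [ 0.456 -0.175  0.123] [392. 251.]
top retainer 0.51 [ 0.454 -0.153  0.167] [384. 249.]
top rack 0.77 [ 0.447 -0.165  0.012] [380. 259.]
top nest 0.93 [ 0.441 -0.161  0.013] [379. 262.]
top oil 0.27 [ 0.48  -0.313  0.092] [452. 243.]
top jar 0.7 [ 0.603 -0.282  0.099] [438. 188.]
top jar 0.56 [ 0.456 -0.172  0.13 ] [391. 250.]
top cup 0.86 [0.645 0.25  0.047] [208. 173.]
top weight 0.92 [0.614 0.103 0.053] [269. 185.]
1.4
```

View pics/scene0.png

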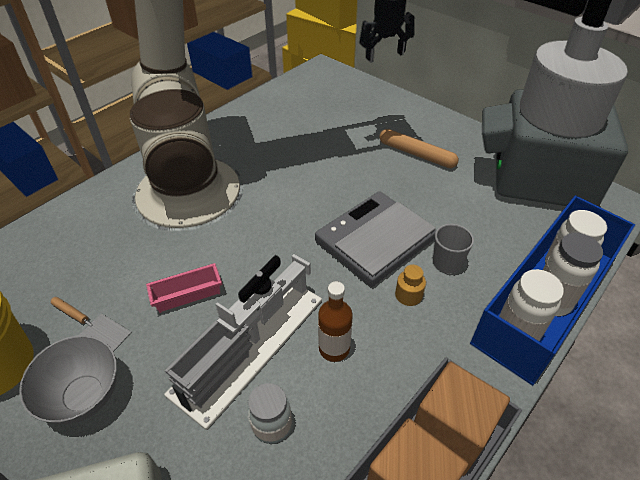

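View pics/top0.png

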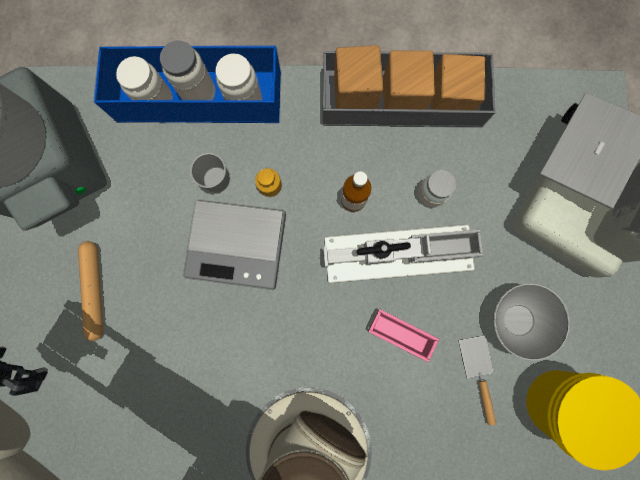

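The grey tin in the nest is at top px (453,244). The pink look-alike is at (403,336), so I choose the grey one. Next I measure poses from the depth images.

```bash
cat > h.py <<'E'
import numpy as np, cv2
def cloud(p,d,K,k1,pose):
    v,u=np.mgrid[0:480,0:640]
    pts=np.stack([u,v],-1).reshape(-1,1,2).astype(float)
    n=cv2.undistortPoints(pts,K,np.array([k1,0,0,0,0.])).reshape(480,640,2)
    c=np.dstack([n*d[...,None],d]); w=c@pose[:3,:3].T+pose[:3,3]; w[d<=0]=np.nan
    return w
def load(f):
    z=np.load(f); return z['p'],cloud(z['p'],z['d'],z['K'],float(z['k1']),z['pose'])
def rect(pts):
    (c,s,a)=cv2.minAreaRect((pts*1000).astype(np.float32)); return np.round(c,1),np.round(s,1),round(a,2)
E
python3 - <<'E'
from h import *
import warnings; warnings.filterwarnings('ignore')
for f in ['top0.npz','scene0.npz']:
    p,w=load(f); x,y,z=w[...,0],w[...,1],w[...,2]
    hsv=cv2.cvtColor(p,cv2.COLOR_BGR2HSV)
    b=np.nanmedian(z[(x>0.3)&(x<0.4)&(y>-0.1)&(y<0.05)]); print(f,'bench z',b)
    R=(x>.36)&(x<.56)&(y>-.42)&(y<.06)
    def rep(n,m):
        m=m&R; 
        k=cv2.morphologyEx(m.astype(np.uint8),cv2.MORPH_OPEN,np.ones((2,2)))>0
        nn,l,st,_=cv2.connectedComponentsWithStats(k.astype(np.uint8))
        for i in range(1,nn):
            if st[i,4]>40: q=w[l==i]; print(n,st[i,4],rect(q[:,:2]),np.median(q[:,2]).round(4))
    rep('board',(z>.006)&(z<.02)&(hsv[...,2]>150))
    m=(z>.003)&R; print('all',rect(w[m][:,:2]))
    rep('rim',(z>.106)&(z<.117))
    rep('top',(z>.150)&(z<.18))
    rep('bar',(z>.150)&(z<.18)&(hsv[...,2]<60))
    rep('tab',(z>.150)&(z<.18)&(hsv[...,2]>100))
    R=(x>.3)&(x<.7)&(y>.03)&(y<.32)
    rep('plate',(z>.040)&(z<.05))
    rep('body',(z>.028)&(z<.040))
    R=(x>.5)&(x<.75)&(y>-.4)&(y<.35)
    rep('byst',(z>.06)&(z<.25))
E
```

```text
top0.npz bench z 0.001980600990055259
board 1163 (array([ 495.2, -208.5]), array([ 33.7, 353.1]), 6.79) nan
board 2043 (array([ 425.2, -216.2]), array([ 35.3, 351.5]), 6.19) nan
all (array([ 460., -180.]), array([200. , 479.9]), 0.0)
rim 93 (array([ 469.1, -387.2]), array([54.9, 42. ]), 83.89) 0.1148
top 99 (array([ 469.4, -254.1]), array([41.1, 33.9]), 10.93) nan
top 400 (array([ 452.4, -158.2]), array([  9.9, 119.3]), 11.54) nan
bar 152 (array([ 457.8, -185.5]), array([ 8.5, 57.1]), 13.76) nan
bar 172 (array([nan, nan]), array([0., 0.]), 0.0) nan
tab 66 (array([ 469.8, -255.5]), array([39.3, 33.5]), 17.19) nan
plate 4269 (array([nan, nan]), array([0., 0.]), 0.0) nan
body 2203 (array([412.8, 157.4]), array([130.8, 277.2]), 28.39) nan
byst 456 (array([638.1, 241.9]), array([79.9, 84.3]), 36.24) nan
byst 235 (array([624.2, 103.5]), array([24.6, 36.9]), 29.42) nan
byst 850 (array([ 615.7, -306.5]), array([ 60.9, 105.1]), 21.64) nan
byst 808 (array([ 601.7, -114.4]), array([56.9, 96.8]), 39.51) nan
byst 56 (array([ 505.3, -366.4]), array([11.6, 88.1]), 13.44) 0.1157
scene0.npz bench z 0
[... 727 characters left out ...]
array([53.5, 14.8]), 40.95) 0.0416
plate 58 (array([632.1,  84.7]), array([41.4, 10.8]), 12.08) nan
body 2027 (array([494.7, 181.5]), array([219. , 212.4]), 83.57) nan
body 89 (array([650.1, 256.1]), array([36.7, 74.8]), 60.01) 0.032
body 88 (array([652.9, 220.5]), array([62.7, 21.3]), 29.67) 0.0315
body 90 (array([640.2,  94.1]), array([55.4, 22.9]), 35.42) 0.031
byst 720 (array([633.6, 277.5]), array([ 76.2, 156.4]), 15.32) nan
byst 280 (array([630.7, 140. ]), array([ 25.9, 100.9]), 6.57) nan
byst 1671 (array([568.4, -38.7]), array([ 44.6, 193.1]), 27.59) nan
byst 419 (array([ 499.4, -323.1]), array([12.3, 87.4]), 4.17) nan
byst 1605 (array([ 615.2, -275.8]), array([65.5, 96.6]), 1.32) nan
```

Run:
```python
import cv2
p=cv2.imread('pics/top0.png'); q=cv2.resize(p[215:295,315:495],None,fx=4.4,fy=4.4,interpolation=cv2.INTER_CUBIC); cv2.imwrite('pics/crop_top.png',q)
p=cv2.imread('pics/scene0.png'); q=cv2.resize(p[235:435,150:370],None,fx=2.9,fy=2.9,interpolation=cv2.INTER_CUBIC); cv2.imwrite('pics/crop_scene.png',q)
```

```text
(no output)
```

View pics/crop_top.png

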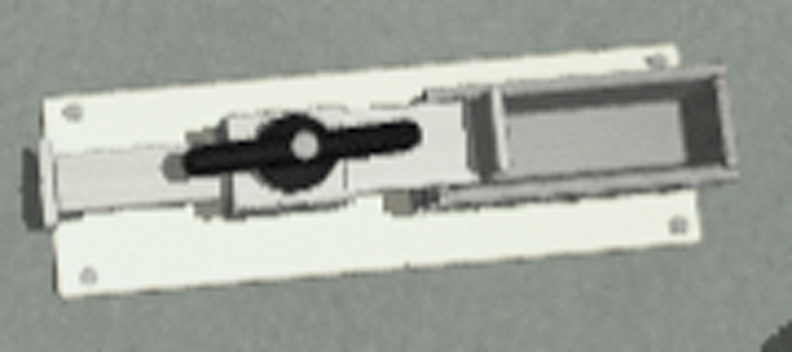

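View pics/crop_scene.png

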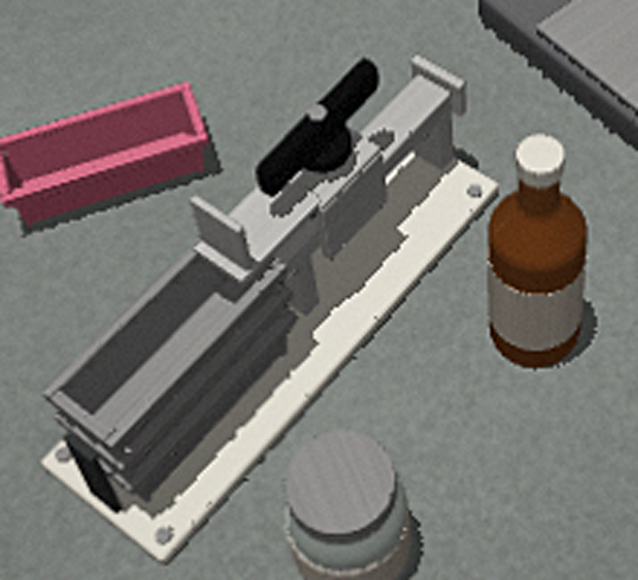

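```bash
cat >> h.py <<'E'
def ray(uv,zp,cam):
    z=np.load(cam); uv=np.asarray(uv,float).reshape(-1,1,2)
    n=cv2.undistortPoints(uv,z['K'],np.array([float(z['k1']),0,0,0,0.])).reshape(-1,2)
    d=np.c_[n,np.ones(len(n))]@z['pose'][:3,:3].T; o=z['pose'][:3,3]
    return o+d*((zp-o[2])/d[:,2])[:,None]
E
python3 - <<'E'
from h import *
c=np.array([(45,98),(678,44),(700,242),(60,298)])/4.4+[315,215]
t=ray(c,.012,'top0.npz'); print('board top',(t*1000).round(1)[:,:2].tolist(),rect(t[:,:2]))
s=np.array([(42,460),(166,562),(498,185)])/2.9+[150,235]
t=ray(s,.012,'scene0.npz'); print('board scene',(t*1000).round(1)[:,:2].tolist(), rect(np.vstack([t,[t[0]+t[2]-t[1]]])[:,:2]))
r=np.array([(724,66),(738,178),(428,205)])/4.4+[315,215]
print('rim top',(ray(r,.114,'top0.npz')*1000).round(1)[:,:2].tolist())
r=np.array([(46,393),(104,445)])/2.9+[150,235]
print('rim scene',(ray(r,.114,'scene0.npz')*1000).round(1)[:,:2].tolist())
r=np.array([(184,160),(421,132)])/4.4+[315,215]
print('bar top',(ray(r,.171,'top0.npz')*1000).round(1)[:,:2].tolist())
r=np.array([(265,175),(372,75)])/2.9+[150,235]
print('bar scene',(ray(r,.165,'scene0.npz')*1000).round(1)[:,:2].tolist())
r=np.array([(490,86),(496,178)])/4.4+[315,215]
print('tab top',(ray(r,.170,'top0.npz')*1000).round(1)[:,:2].tolist())
r=np.array([(195,198),(244,240)])/2.9+[150,235]
print('tab scene',(ray(r,.170,'scene0.npz')*1000).round(1)[:,:2].tolist())
# plate: brightness mask
for cam,box in [('top0',(180,195,295,295)),('scene0',(305,185,445,290))]:
    p=cv2.imread(f'pics/{cam}.png'); x0,y0,x1,y1=box
    cv2.imwrite(f'pics/plate_{cam}.png',cv2.resize(p[y0:y1,x0:x1],None,fx=5,fy=5,interpolation=cv2.INTER_CUBIC))
E
```

```text
board top [[498.2, -32.8], [534.1, -379.0], [425.7, -388.3], [389.4, -42.7]] (array([ 461.7, -210.8]), array([109.3, 349.5]), 5.91)
board scene [[428.0, -383.8], [538.1, -372.9], [500.2, -29.3]] (array([ 464.1, -206.5]), array([110.6, 346.9]), 6.29)
rim top [[506.1, -367.5], [450.6, -372.9], [434.7, -220.6]]
rim scene [[453.8, -369.5], [504.7, -366.9]]
bar top [[448.7, -96.6], [463.7, -206.0]]
bar scene [[464.6, -200.0], [456.6, -101.0]]
tab top [[485.9, -238.4], [443.0, -240.7]]
tab scene [[449.5, -241.2], [493.5, -241.4]]
```

View pics/plate_top0.png

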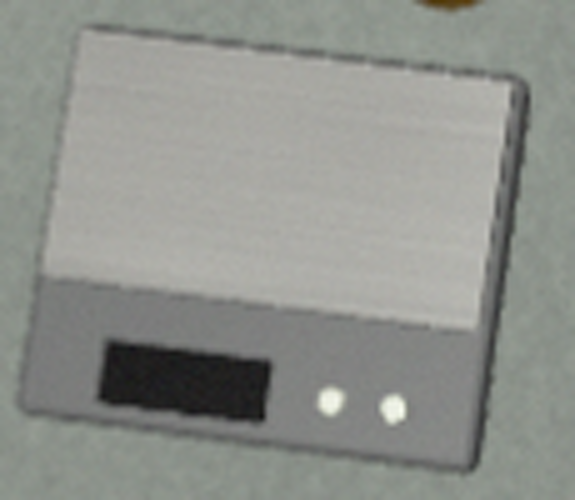

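View pics/plate_scene0.png

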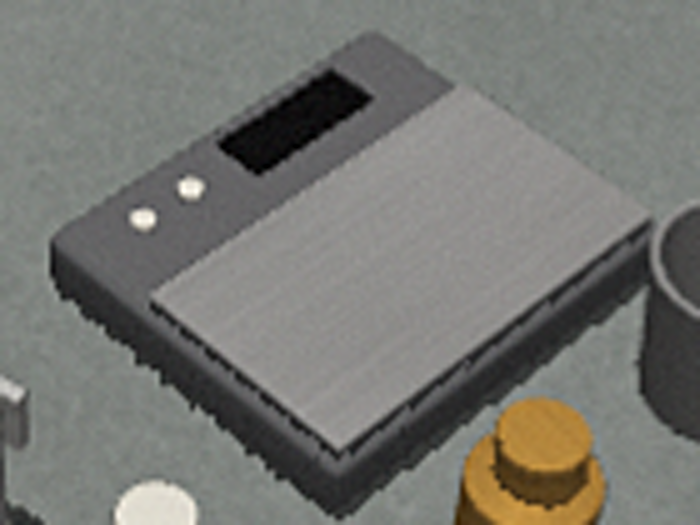

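Pixel findings: the rack's white board corners give centre ≈ (463,-209) mm, yaw ≈ 6°. Nest ≈ (471,-294), tab ≈ (467,-240), bar_mid ≈ (457,-150), with the bar in line with the rail. I move above the bar first.

Emit:
drive_tool(moves=[[0, 0, 0, -0.9, -1, 0, 1], [0, 0, 0, -0.9, -1, 0, 1], [0, 0, 0, -0.9, -1, 0, 1], [0, 0, 0, -0.9, -1, 0, 1], [0, 0, 0, -0.9, -1, 0, 1], [0, 0, 0, -0.9, -1, 0, 1], [0, 0, 0, -0.9, -1, 0, 1], [0, 0, 0, -0.9, -1, 0, 1], [0, 0, 0, -0.9, -1, 0, 1], [0, 0, 0, -0.9, -1, 0, 1], [0, 0, 0, -0.9, -1, 0, 1], [0, 0, 0, -0.9, -1, 0, 1], [0, 0, 0, -0.9, -1, 0, 1], [0, 0, 0, -0.9, -1, 0, 1], [0, 0, 0, -0.9, -1, 0, 1], [0, 0, 0, -0.9, -1, 0, 1]])

```text
time_s: 2.73
ee_pos: [0.4373, -0.0944, 0.2431]
orientation: [0.19, 0.982, 0.0, 0.004]
ft_force: [1.5, 1.1, 0.3]
width: 0.0854
```

Emit:
drive_tool(moves=[[0, 0, 1, 0, 0, -0.2, 1], [0, 0, 1, 0, 0, -0.2, 1], [0, 0, 1, 0, 0, -0.2, 1], [0, 0, 1, 0, 0, 0, 1], [0, 0, 1, 0, 0, 0, 1], [0, 0, 1, 0, 0, 0, 1], [0, 0, 1, 0, 0, 0, 1], [0, 0, 1, 0, 0, 0, 1], [0, 0, 1, 0, 0, 0, 1], [0, 0, 1, 0, 0, 0, 1], [0, 0, 1, 0, 0, 0, 1], [0, 0, 1, 0, 0, 0, 1]])

```text
time_s: 3.73
ee_pos: [0.4383, -0.1043, 0.2614]
orientation: [0.676, 0.736, 0.002, 0.003]
ft_force: [1.0, 0.8, -0.4]
width: 0.0855
```

```bash
cat >> h.py <<'E'
from scipy.spatial.transform import Rotation as Ro
def st(robot):
    s=robot.observe(); R=Ro.from_quat(s['orientation']).as_matrix(); p=np.array(s['ee_pos'])
    print('t',round(s['time_s'],2),'pos',(p*1000).round(1),'phi',np.degrees(np.arctan2(R[1,1],R[0,1])).round(2),'tz',R[:,2].round(4),'F',np.round(s['ft_force'],1),'T',np.round(s['torque'],2),'w',round(s['width']*1000,1),'q',np.round(s['joint_positions'],2))
    return p,R
def to(robot,tgt,phi=None):
    p,R=st(robot); d=R.T@(np.array(tgt)/1000-p)
    print('shift units',(d/.03).round(2))
    if phi is not None:
        a=np.radians(phi); y=np.array([np.cos(a),np.sin(a),0]); z=np.array([0,0,-1.]); T=np.c_[np.cross(y,z),y,z]
        print('turn units',(Ro.from_matrix(R.T@T).as_rotvec()/np.radians(5)).round(2))
def cap(robot,n,f):
    st(robot); i=robot.camera_info(n); p,d=robot.capture(n); cv2.imwrite(f'pics/{f}.png',p)
    np.savez(f+'.npz',p=p,d=d,K=i['K'],k1=i['k1'],pose=i['pose']); return p,d,i
E
python3 - <<'E'
from h import *
from cell import robot
cap(robot,'wrist','w1'); to(robot,[457,-150,240],6.1)
E
```

```text
t 3.73 pos [ 438.3 -104.3  261.4] phi 4.86 tz [ 0.0072 -0.0021 -1.    ] F [ 1.   0.8 -0.4] T [ 0.02 -0.05  0.  ] w 85.5 q [-0.41 -0.12  1.68  0.    1.58 -0.49]
t 3.78 pos [ 438.3 -104.3  261.4] phi 4.45 tz [ 0.0072 -0.002  -1.    ] F [-0.5  0.   1.1] T [ 0.06  0.03 -0.02] w 85.4 q [-0.41 -0.12  1.68  0.    1.58 -0.48]
shift units [-1.56  0.5   0.72]
turn units [ 0.08  0.03 -0.33]
```

View pics/w1.png

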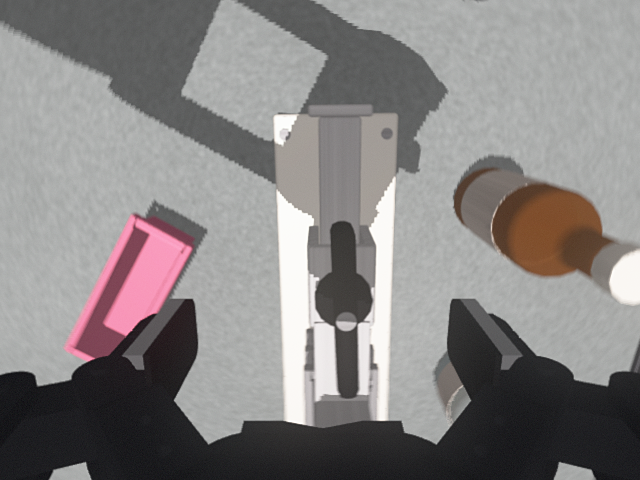

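Run:
```python
from h import *
f='w1.npz'
z=np.load(f); print(z['pose'].round(3))
print('bar ends',(ray([(342,222),(347,396)],.171,f)*1000).round(1))
print('cap',(ray([(346,322)],.174,f)*1000).round(1))
print('board corners',(ray([(273,114),(397,114)],.012,f)*1000).round(1))
print('endstop top',(ray([(308,110),(372,108)],.12,f)*1000).round(1))
p,w=load(f)
for uv in [(345,250),(346,380),(340,105),(340,170),(320,240),(285,250),(330,350)]: print(uv,(w[uv[1],uv[0]]*1000).round(1))
```

```text
[[ 0.996  0.079  0.03   0.431]
 [ 0.084 -0.96  -0.268 -0.038]
 [ 0.007  0.27  -0.963  0.393]
 [ 0.     0.     0.     1.   ]]
bar ends [[ 448.3  -92.7  171. ]
 [ 462.1 -202.5  171. ]]
cap [[ 456.1 -151.   174. ]]
board corners [[391.2 -40.3  12. ]
 [499.1 -31.2  12. ]]
endstop top [[424.1 -35.4 120. ]
 [463.8 -30.8 120. ]]
(345, 250) [ 451.5 -108.5  171.3]
(346, 380) [ 460.2 -190.7  171.8]
(340, 105) [444.7 -30.2  98.8]
(340, 170) [449.4 -74.4  90.3]
(320, 240) [ 441.5 -151.1   12.1]
(285, 250) [ 409.2 -163.5   12.9]
(330, 350) [ 452.4 -199.1  125.2]
```

Emit:
drive_tool(moves=[[0, 0, -0.5, -0.8, 0.25, 0, 1], [0, 0, 0, -0.8, 0.25, 0.4, 1], [0, 0, 0, 0, 0, 0.6, 1], [0, 0, 0, 0, 0, 0, 1]])

```text
time_s: 4.12
ee_pos: [0.4593, -0.1521, 0.2321]
orientation: [0.659, 0.752, 0.002, 0.005]
ft_force: [-0.8, 1.1, -1.4]
width: 0.0853
```

Run:
```python
from h import *
from cell import robot
to(robot,[456,-150.5,161],7)
```

```text
t 4.12 pos [ 459.3 -152.1  232.1] phi 7.55 tz [ 0.0102 -0.0033 -0.9999] F [-0.8  1.1 -1.4] T [ 0.04  0.05 -0.  ] w 85.3 q [-0.48 -0.04  1.66  0.    1.51 -0.61]
shift units [ 0.08 -0.12  2.37]
turn units [0.11 0.05 0.11]
```

Emit:
drive_tool(moves=[[0.1, 0, 0.1, 0.05, -0.1, 0.8, 1], [0, 0, 0, 0, 0, 0.8, 1], [0, 0, 0, 0, 0, 0.75, 1], [0, 0, 0, 0, 0, 0, 1], [0, 0, 0, 0, 0, 0, -1], [0, 0, 0, 0, 0, 0, -1], [0, 0, 0, 0, 0, 0, -1], [0, 0, 0, 0, 0, 0, -1], [0, 0, 0, 0, 0, 0, -1], [0, 0, 0, 0, 0, 0, -1], [0, 0, 0, 0, 0, 0, -1], [0, 0, 0, 0, 0, 0, -1]], squeeze=70)

```text
time_s: 5.12
ee_pos: [0.4574, -0.1515, 0.1695]
orientation: [0.659, 0.753, -0.001, 0.005]
ft_force: [3.8, -1.5, -10.0]
width: 0.0121
```

Run:
```python
from h import *
from cell import robot
to(robot,[456,-150.5,161],7)
```

```text
t 5.12 pos [ 457.4 -151.5  169.5] phi 7.62 tz [ 0.0068 -0.0089 -0.9999] F [  3.8  -1.5 -10. ] T [-0.07 -0.83  0.12] w 12.1 q [-0.48 -0.01  1.76 -0.    1.38 -0.61]
shift units [ 0.04 -0.04  0.28]
turn units [0.06 0.11 0.12]
```

Emit:
drive_tool(moves=[[0, 0, 0, 0, 0, 0, -0.2], [0, 0, 0, 0, 0, 0, -0.2], [0, 0, 0, 0, 0, 0, -0.2], [0, 0, 0.1, 0.05, -0.05, 0.25, -0.2], [0, 0, 0, 0, 0, 0.1, -0.2], [0, 0, 0, 0, 0, 0, -0.2]])

```text
time_s: 5.62
ee_pos: [0.4562, -0.1504, 0.1591]
orientation: [0.662, 0.749, -0.001, 0.007]
ft_force: [0.0, -0.4, 0.8]
width: 0.034
```

Run:
```python
from h import *
from cell import robot
cap(robot,'wrist','w2');to(robot,[456,-150.5,161],7)
```

```text
t 5.62 pos [ 456.2 -150.4  159.1] phi 7.06 tz [ 0.0089 -0.0095 -0.9999] F [ 0.  -0.4  0.8] T [ 0.01 -0.05 -0.  ] w 34.0 q [-0.48 -0.01  1.78 -0.    1.36 -0.6 ]
t 5.67 pos [ 456.2 -150.4  159.2] phi 7.06 tz [ 0.0088 -0.0095 -0.9999] F [ 0.4 -0.2  1.1] T [ 0.02  0.02 -0.01] w 34.0 q [-0.48 -0.01  1.78 -0.    1.36 -0.6 ]
shift units [-0.   -0.01 -0.06]
turn units [0.09 0.12 0.01]
```

View pics/w2.png

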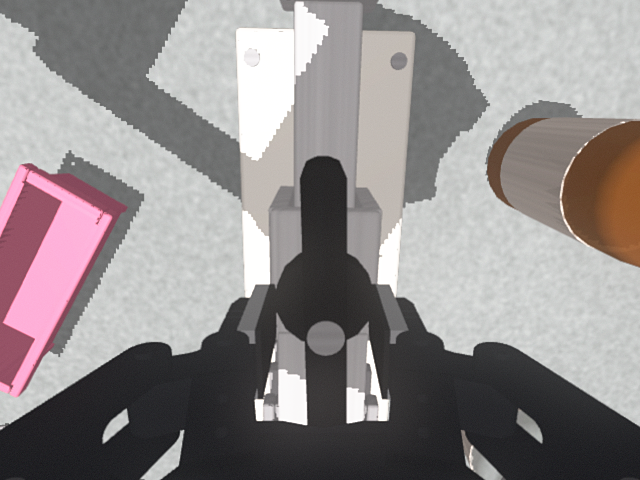

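The bar (px 325,160 to 325,420) sits centred between the pads. I close on it and turn counter-clockwise.

Emit:
drive_tool(moves=[[0, 0, 0, 0, 0, -0.07, -1], [0, 0, 0, 0, 0, 0, -1], [0, 0, 0, 0, 0, 0, -1], [0, 0, 0, 0, 0, 0, -1], [0, 0, 0, 0, 0, 0, -1], [0, 0, 0, 0, 0, 0, -1]], squeeze=80)

```text
time_s: 6.17
ee_pos: [0.457, -0.1502, 0.1618]
orientation: [0.662, 0.75, 0.0, 0.007]
ft_force: [0.9, -0.3, -1.6]
width: 0.0123
```

Emit:
drive_tool(moves=[[0, 0, -1, 0, 0, 0, -1], [0, 0, -1, 0, 0, 0, -1], [0, 0, -1, 0, 0, 0, -1], [0, 0, -1, 0, 0, 0, -1]])

```text
time_s: 6.5
ee_pos: [0.4571, -0.1502, 0.1618]
orientation: [0.518, 0.856, -0.001, 0.007]
ft_force: [2.1, 0.5, -1.9]
width: 0.012
```

Run:
```python
from h import *
from cell import robot
to(robot,[456,-150.5,160],7)
```

```text
t 6.5 pos [ 457.1 -150.2  161.8] phi 27.66 tz [ 0.0105 -0.009  -0.9999] F [ 2.1  0.5 -1.9] T [ 0.03 -0.03 -0.1 ] w 12.0 q [-0.48 -0.01  1.78 -0.    1.36 -0.96]
shift units [ 0.01 -0.04  0.06]
turn units [0.08 0.14 4.13]
```

Emit:
drive_tool(moves=[[0, 0, -1, 0, 0, 0, -1], [0, 0, -1, 0, 0, 0, -1], [0, 0, -1, 0, 0, 0, -1], [0, 0, -1, 0, 0, 0, -1], [0, 0, -1, 0, 0, 0, -1], [0, 0, -1, 0, 0, 0, -1], [0, 0, -1, 0, 0, 0, -1], [0, 0, -1, 0, 0, 0, -1], [0, 0, -1, 0, 0, 0, -1], [0, 0, -1, 0, 0, 0, -1], [0, 0, -1, 0, 0, 0, -1], [0, 0, -0.6, 0, 0, 0, -1], [0, 0, 0, 0, 0, 0, -1]])

```text
time_s: 7.58
ee_pos: [0.4572, -0.1501, 0.1617]
orientation: [0.01, 1.0, -0.004, 0.006]
ft_force: [0.2, 0.3, -2.4]
width: 0.0122
```

Run:
```python
from h import *
from cell import robot
to(robot,[456,-150.5,160],92)
```

```text
t 7.58 pos [ 457.2 -150.1  161.7] phi 88.81 tz [ 0.0113 -0.0073 -0.9999] F [ 0.2  0.3 -2.4] T [ 0.27 -0.15  0.12] w 12.2 q [-0.48 -0.01  1.78 -0.    1.36 -2.03]
shift units [ 0.04 -0.02  0.06]
turn units [-0.08  0.13 -0.64]
```

Emit:
drive_tool(moves=[[0, 0, 0, 0, 0, 0, 0], [0, 0, 0, 0, 0, 0, 0], [0, 0, 0, 0, 0, 0, 0], [0, 0, 0, 0, 0, 0, 0], [0, 0, 0, 0, 0, -1, 0], [0, 0, 0, 0, 0, -1, -1], [0, 0, -0.7, 0, -0.8, -0.2, -1], [0, 0, -0.7, 0, -0.9, 0, -1], [0, 0, 0, 0, -0.9, 0, -1], [0, 0, 0, 0, -0.9, 0, -1], [0, 0, 0, 0, -0.4, 0, -1], [0, 0, 0, 0, 0, 0, -1]])

```text
time_s: 8.58
ee_pos: [0.4626, -0.2705, 0.2335]
orientation: [-0.048, 0.999, -0.005, 0.006]
ft_force: [1.5, -0.1, 0.2]
width: -0.0002
```

Run:
```python
from h import *
from cell import robot
cap(robot,'top','t2');to(robot,[469.5,-267,147],96)
p=cv2.imread('pics/t2.png'); cv2.imwrite('pics/t2c.png',cv2.resize(p[200:300,300:500],None,fx=4,fy=4))
```

```text
t 8.58 pos [ 462.6 -270.5  233.5] phi 95.52 tz [ 0.0128 -0.0097 -0.9999] F [ 1.5 -0.1  0.2] T [-0.01  0.03  0.01] w -0.2 q [-0.67  0.06  1.55  0.    1.51 -2.34]
t 8.63 pos [ 462.5 -269.5  233.4] phi 95.53 tz [ 0.0126 -0.0093 -0.9999] F [-0.9 -0.4 -0.1] T [-0.04 -0.05  0.05] w -0.1 q [-0.67  0.06  1.55  0.    1.51 -2.34]
shift units [-0.21  0.09  2.88]
turn units [-0.12  0.13 -0.09]
```

View pics/t2c.png

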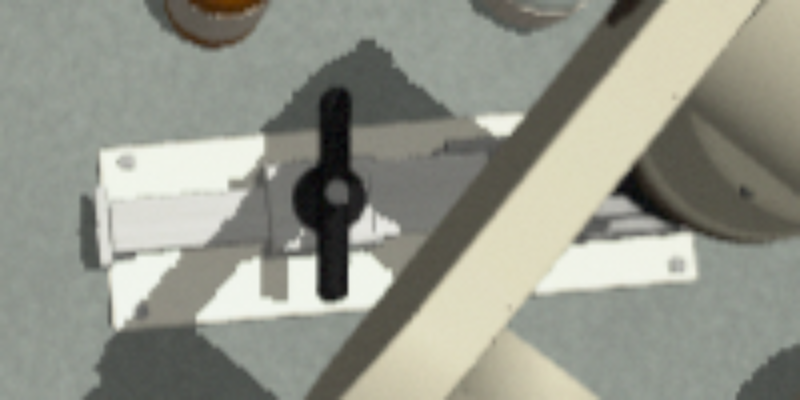

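The T-bar now lies across the rail (crop px 335,95 to 330,295), so the clamp is loose. I descend on the tab's -y side.

Emit:
drive_tool(moves=[[-0.1, 0.1, 0, -0.2, 0.05, 0.8, -1], [0, 0, 0, 0, 0, 0.8, -1], [0, 0, 0, 0, 0, 0.8, -1], [0, 0, 0, 0, 0, 0.5, -1], [0, 0, 0, 0, 0, 0, -1]])

```text
time_s: 9.05
ee_pos: [0.4695, -0.263, 0.1446]
orientation: [-0.048, 0.999, -0.001, 0.002]
ft_force: [-0.2, 0.6, -0.2]
width: 0.0001
```

Run:
```python
from h import *
from cell import robot
cap(robot,'wrist','w3');to(robot,[461,-185,147],96)
```

```text
t 9.05 pos [ 469.5 -263.   144.6] phi 95.46 tz [ 0.005  -0.0015 -1.    ] F [-0.2  0.6 -0.2] T [ 0.04 -0.02  0.06] w 0.1 q [-0.65  0.12  1.67  0.    1.34 -2.32]
t 9.1 pos [ 469.8 -263.2  146.1] phi 95.47 tz [ 0.0059 -0.0022 -1.    ] F [ 0.6 -0.4  0. ] T [-0.02  0.    0.08] w 0.3 q [-0.65  0.12  1.67  0.    1.35 -2.32]
shift units [ 0.04  2.62 -0.04]
turn units [-0.03  0.06 -0.11]
```

View pics/w3.png

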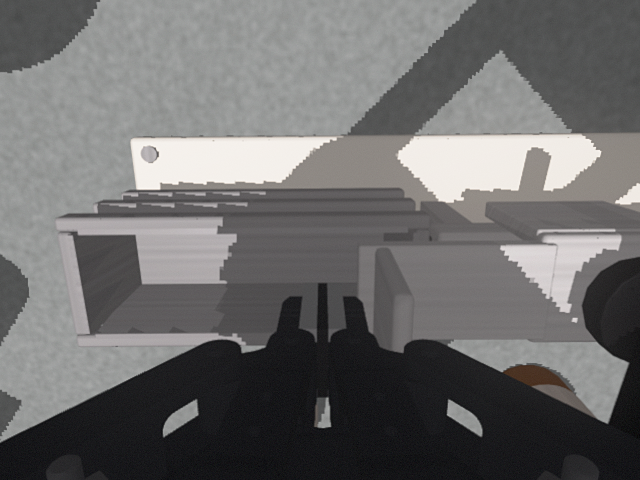

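Fingertips (px 320,290) are clear on the -y side of the tab (px 395,290). I push along tool +y.

Emit:
drive_tool(moves=[[0, 0, -0.1, 0, 0.3, 0, -1], [0, 0, 0, 0, 0.3, 0, -1], [0, 0, 0, 0, 0.3, 0, -1], [0, 0, 0, 0, 0.3, 0, -1], [0, 0, 0, 0, 0.3, 0, -1], [0, 0, 0, 0, 0.3, 0, -1]])

```text
time_s: 9.6
ee_pos: [0.4653, -0.2072, 0.1531]
orientation: [-0.052, 0.999, -0.006, 0.006]
ft_force: [0.9, -5.4, -4.1]
width: -0.0001
```

Run:
```python
from h import *
from cell import robot
to(robot,[461,-185,147],96)
```

```text
t 9.6 pos [ 465.3 -207.2  153.1] phi 96.01 tz [ 0.0123 -0.0114 -0.9999] F [ 0.9 -5.4 -4.1] T [-0.95 -0.    0.01] w -0.1 q [-0.57  0.05  1.73 -0.    1.34 -2.24]
shift units [0.07 0.76 0.19]
turn units [-0.15  0.13  0.  ]
```

Emit:
drive_tool(moves=[[-0.1, 0.1, 0, 0.03, 0.3, 0.1, -1], [0, 0, 0, 0, 0.3, 0.1, -1], [0, 0, 0, 0, 0.25, 0.05, -1], [0, 0, 0, 0, 0.2, 0.05, -1], [0, 0, 0, 0, 0.2, 0.05, -1]])

```text
time_s: 10.02
ee_pos: [0.4636, -0.1875, 0.1522]
orientation: [-0.051, 0.998, -0.029, 0.008]
ft_force: [4.7, -68.3, -21.8]
width: 0.0002
```

Run:
```python
from h import *
from cell import robot
cap(robot,'scene','s3');to(robot,[461,-185,147],96)
p=cv2.imread('pics/s3.png'); cv2.imwrite('pics/s3c.png',cv2.resize(p[200:400,150:370],None,fx=3,fy=3))
```

```text
t 10.02 pos [ 463.6 -187.5  152.2] phi 95.85 tz [ 0.0186 -0.0564 -0.9982] F [  4.7 -68.3 -21.8] T [-10.24  -0.65  -0.09] w 0.2 q [-0.51  0.02  1.77 -0.04  1.31 -2.18]
t 10.07 pos [ 463.6 -187.5  152.3] phi 95.84 tz [ 0.0189 -0.0574 -0.9982] F [  6.3 -75.6 -25.5] T [-11.23  -0.93  -0.17] w -0.3 q [-0.51  0.02  1.77 -0.04  1.31 -2.18]
shift units [0.08 0.1  0.17]
turn units [-0.68  0.15 -0.03]
```

View pics/s3c.png

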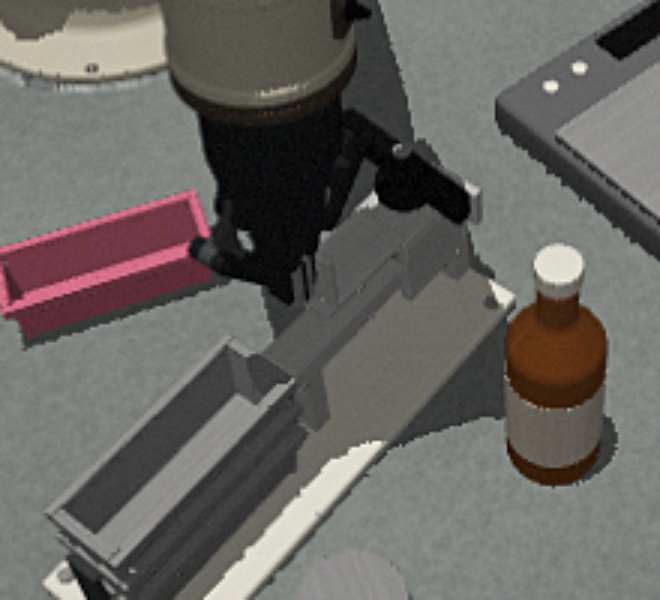

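The force shows the retainer at the end stop. I back off at once.

Emit:
drive_tool(moves=[[-0.3, 0, 0, 0, -0.2, 0, -1], [-0.4, 0.1, 0, 0, -0.4, 0, -1], [0, 0, 0, 0, 0, -0.8, -1], [0, 0, 0, 0, 0, -1, -1], [0, 0, 0, 0, 0, -1, -1], [0, 0, 1, 0, 0.3, -0.5, -1], [0, 0, 1, 0, 0, 0, -1], [0, 0, 0.5, 0, 0, 0, -1]])

```text
time_s: 10.73
ee_pos: [0.4635, -0.194, 0.2692]
orientation: [0.061, 0.998, -0.003, 0.008]
ft_force: [0.7, 0.7, -0.5]
width: 0.0004
```

Run:
```python
from h import *
from cell import robot
cap(robot,'wrist','w4');cap(robot,'top','t4');to(robot,[450,-90,230],90)
p=cv2.imread('pics/t4.png'); cv2.imwrite('pics/t4c.png',cv2.resize(p[200:300,300:500],None,fx=4,fy=4))
```

```text
t 10.73 pos [ 463.5 -194.   269.2] phi 83.02 tz [ 0.0156 -0.0064 -0.9999] F [ 0.7  0.7 -0.5] T [-0.    0.03  0.01] w 0.4 q [-0.55 -0.02  1.57  0.    1.58 -2.  ]
t 10.78 pos [ 463.6 -193.9  269.7] phi 82.93 tz [ 0.0164 -0.0068 -0.9998] F [-1.1 -0.1  1.4] T [ 0.   -0.06  0.03] w 0.0 q [-0.55 -0.02  1.57  0.    1.58 -2.  ]
t 10.83 pos [ 463.4 -194.1  268.7] phi 83.25 tz [ 0.0153 -0.0063 -0.9999] F [ 0.1 -0.4 -0.3] T [-0.04  0.03 -0.03] w 0.2 q [-0.55 -0.02  1.57  0.    1.58 -2.  ]
shift units [0.87 3.4  1.26]
turn units [-0.06  0.18 -1.35]
```

View pics/t4c.png

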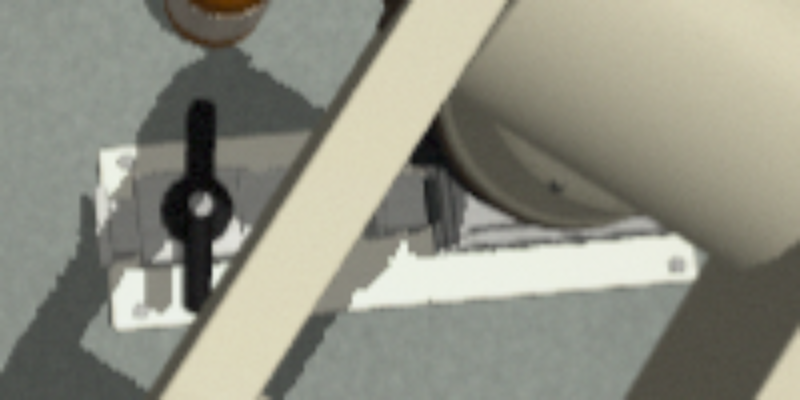

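View pics/w4.png

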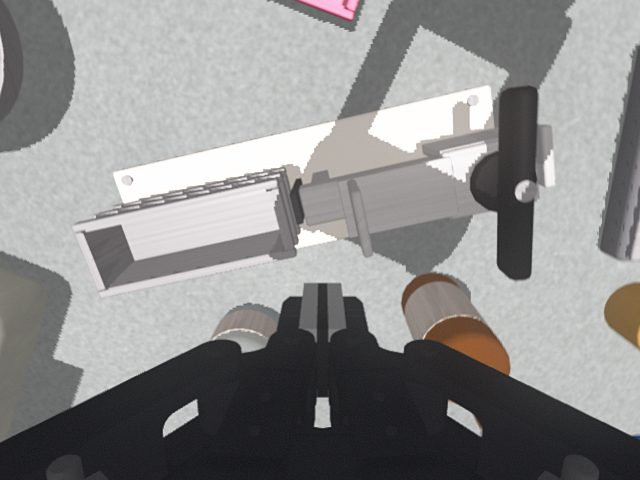

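Run:
```python
from h import *
print('cap top',(ray(np.array([(203,205)])/4+[300,200],.174,'t4.npz')*1000).round(1), 'prev',(ray(np.array([(340,192)])/4+[300,200],.174,'t2.npz')*1000).round(1))
print('cap wr',(ray([(525,191)],.174,'w4.npz')*1000).round(1))
e=ray([(519,88),(515,277)],.171,'w4.npz')*1000; print(e.round(1), e.mean(0))
d=e[1]-e[0]; print(np.degrees(np.arctan2(d[1],d[0])))
print('tab',(ray([(343,182),(365,255)],.17,'w4.npz')*1000).round(1))
e=ray([(75,225),(103,297)],.114,'w4.npz')*1000;print('rim end',e.round(1),e.mean(0))
```

```text
cap top [[448.4 -84.1 174. ]] prev [[ 456.3 -153.4  174. ]]
cap wr [[449.7 -83.1 174. ]]
[[396.  -85.6 171. ]
 [501.  -86.9 171. ]] [448.5121715  -86.24064107 171.        ]
-0.6865627933398631
tab [[ 433.4 -180.5  170. ]
 [ 477.3 -172.5  170. ]]
rim end [[ 450.6 -370.2  114. ]
 [ 507.  -365.5  114. ]] [ 478.80407725 -367.86286786  114.        ]
```

Emit:
drive_tool(moves=[[0, 0, -1, 0, 0, 0, -0.2], [0, 0.2, -0.3, 0.1, 0.7, 0.2, -0.2], [0, 0, 0, 0.1, 0.8, 0.3, -0.2], [0, 0, 0, 0.1, 0.8, 0.3, -0.2], [0, 0, 0, 0.1, 0.8, 0.3, -0.2], [0, 0, 0, 0.1, 0.5, 0.2, -0.2], [0, 0, 0, 0, 0, 0, -0.2]])

```text
time_s: 11.42
ee_pos: [0.4463, -0.0798, 0.2307]
orientation: [-0.009, 1.0, -0.004, 0.0]
ft_force: [-0.2, 0.1, 0.3]
width: 0.0341
```

Run:
```python
from h import *
from cell import robot
cap(robot,'wrist','w5');to(robot,[449.5,-83,160],89)
```

```text
t 11.42 pos [446.3 -79.8 230.7] phi 90.99 tz [ 6.0e-04 -7.5e-03 -1.0e+00] F [-0.2  0.1  0.3] T [-0.01  0.03  0.04] w 34.1 q [-0.34 -0.1   1.72 -0.01  1.52 -1.93]
t 11.47 pos [446.7 -80.8 231.3] phi 90.99 tz [ 0.0013 -0.008  -1.    ] F [-0.1  0.1  0.8] T [ 0.02 -0.05 -0.  ] w 34.6 q [-0.34 -0.1   1.72 -0.01  1.52 -1.93]
shift units [-0.09 -0.06  2.38]
turn units [-0.09  0.01  0.4 ]
```

View pics/w5.png

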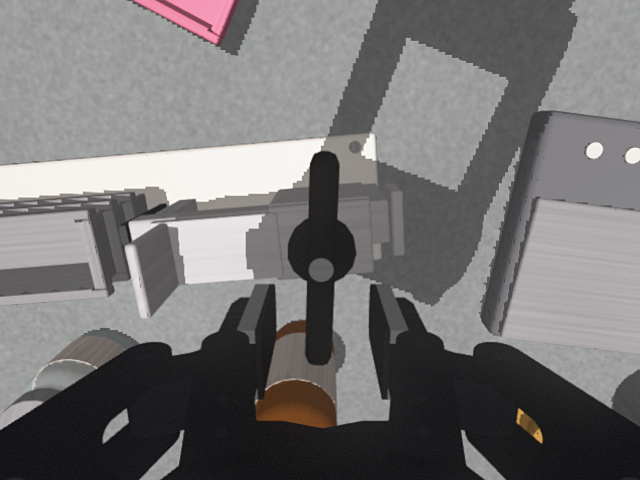

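Run:
```python
from h import *
print((ray([(321,270)],.174,'w5.npz')*1000).round(1)); e=ray([(323,152),(318,364)],.171,'w5.npz')*1000; print(e.round(1),e.mean(0))
e=ray([(537,198),(500,335)],.045,'w5.npz')*1000; print('plate -y edge',e.round(1),e.mean(0))
```

```text
[[449. -82. 174.]]
[[393.7 -82.  171. ]
 [502.  -82.7 171. ]] [447.80552598 -82.37611813 171.        ]
plate -y edge [[435.7  81.1  45. ]
 [552.3  68.1  45. ]] [494.00630025  74.63768681  45.        ]
```

Emit:
drive_tool(moves=[[-0.1, 0, 0.4, -0.08, -0.08, 0.8, -0.2], [0, 0, 0, 0, 0, 0.8, -0.2], [0, 0, 0, 0, 0, 0.7, -0.2], [0, 0, 0, 0, 0, 0.1, -0.2], [0, 0, 0, 0, 0, 0, -0.2]])

```text
time_s: 11.88
ee_pos: [0.4508, -0.0851, 0.1611]
orientation: [0.006, 1.0, -0.001, 0.004]
ft_force: [0.7, 0.3, 1.1]
width: 0.034
```

Run:
```python
from h import *
from cell import robot
to(robot,[449.5,-84,160.5],89)
```

```text
t 11.88 pos [450.8 -85.1 161.1] phi 89.35 tz [ 0.0071 -0.0019 -1.    ] F [0.7 0.3 1.1] T [ 0.06 -0.02 -0.01] w 34.0 q [-0.36 -0.06  1.82  0.    1.37 -1.91]
shift units [0.05 0.03 0.02]
turn units [-0.02  0.08  0.07]
```

Emit:
drive_tool(moves=[[0, 0, 0, 0.05, 0.09, 0, -0.2], [0, 0, 0, 0, 0, 0, -1], [0, 0, 0, 0, 0, 0, -1], [0, 0, 0, 0, 0, 0, -1], [0, 0, 0, 0, 0, 0, -1], [0, 0, 0, 0, 0, 0, -1], [0, 0, 0, 0, 0, 0, -1]])

```text
time_s: 12.47
ee_pos: [0.4501, -0.083, 0.1642]
orientation: [0.005, 1.0, -0.001, 0.005]
ft_force: [2.6, -0.2, -9.6]
width: 0.0121
```

Run:
```python
from h import *
from cell import robot
to(robot,[449,-82.4,160.5],89)
```

```text
t 12.47 pos [450.1 -83.  164.2] phi 89.4 tz [ 0.0092 -0.0024 -1.    ] F [ 2.6 -0.2 -9.6] T [ 0.01 -0.27 -0.12] w 12.1 q [-0.35 -0.06  1.82  0.    1.38 -1.91]
shift units [0.04 0.02 0.12]
turn units [-0.03  0.11  0.08]
```

Emit:
drive_tool(moves=[[0, 0, 0, 0, 0.06, 0.03, -1], [0, 0, 0, 0, 0.06, 0, -1]])

```text
time_s: 12.63
ee_pos: [0.4499, -0.0806, 0.1643]
orientation: [0.005, 1.0, -0.003, 0.004]
ft_force: [0.3, -16.8, -15.8]
width: 0.0121
```

Run:
```python
from h import *
from cell import robot
to(robot,[449,-82.4,160.5],89)
```

```text
t 12.63 pos [449.9 -80.6 164.3] phi 89.37 tz [ 0.0088 -0.0052 -0.9999] F [  0.3 -16.8 -15.8] T [-2.82  0.   -0.15] w 12.1 q [-0.34 -0.06  1.82 -0.    1.38 -1.9 ]
shift units [ 0.03 -0.06  0.13]
turn units [-0.06  0.1   0.07]
```

Emit:
drive_tool(moves=[[0, 0, 1, 0, 0.02, 0, -1], [0, 0, 1, 0, 0, 0, -1], [0, 0, 1, 0, 0, 0, -1], [0, 0, 1, 0, 0, 0, -1], [0, 0, 1, 0, 0, 0, -1], [0, 0, 1, 0, 0, 0, -1], [0, 0, 1, 0, 0, 0, -1], [0, 0, 1, 0, 0, 0, -1], [0, 0, 1, 0, 0, 0, -1], [0, 0, 1, 0, 0, 0, -1], [0, 0, 1, 0, 0, 0, -1], [0, 0, 1, 0, 0, 0, -1], [0, 0, 1, 0, 0, 0, -1], [0, 0, 1, 0, 0, 0, -1]])

```text
time_s: 13.8
ee_pos: [0.4498, -0.0808, 0.1643]
orientation: [0.6, 0.8, -0.002, 0.006]
ft_force: [1.7, -1.6, -8.9]
width: 0.0121
```

Run:
```python
from h import *
from cell import robot
to(robot,[449,-82.4,160.5],6)
```

```text
t 13.8 pos [449.8 -80.8 164.3] phi 16.32 tz [ 0.0079 -0.0102 -0.9999] F [ 1.7 -1.6 -8.9] T [-0.22 -0.02  0.19] w 12.1 q [-0.34 -0.06  1.82 -0.01  1.37 -0.63]
shift units [-0.04 -0.04  0.13]
turn units [0.07 0.13 2.06]
```

Emit:
drive_tool(moves=[[0, 0, 1, 0, 0, 0, -1], [0, 0, 1, 0, 0, 0, -1], [0, 0, 0.6, 0, 0, 0, -1], [0, 0, 0.4, 0, 0, 0, -1], [0, 0, 0, 0, 0, 0, -1]])

```text
time_s: 14.22
ee_pos: [0.4498, -0.0808, 0.1644]
orientation: [0.704, 0.71, -0.002, 0.007]
ft_force: [1.7, -2.1, -10.3]
width: 0.0119
```

Run:
```python
from h import *
from cell import robot
to(robot,[449,-82.4,160.5],6)
```

```text
t 14.22 pos [449.8 -80.8 164.4] phi 0.47 tz [ 0.0074 -0.0118 -0.9999] F [  1.7  -2.1 -10.3] T [-0.29 -0.13  2.44] w 11.9 q [-0.34 -0.06  1.82 -0.01  1.37 -0.35]
shift units [-0.05 -0.03  0.13]
turn units [ 0.08  0.14 -1.11]
```

The stop torque of 2.4 Nm shows the clamp is tight. I relax the turn, release, rise and check.

Emit:
drive_tool(moves=[[0, 0, -0.6, 0, 0, 0, -1], [0, 0, 0, 0, 0, 0, -0.1], [0, 0, 0, 0, 0, 0, -0.1], [0, 0, 0, 0, 0, 0, -0.1], [0, 0, 0, 0, 0, 0, -0.1], [0, 0, 0, 0, 0, -1, -0.1], [0, 0, 0, 0, 0, -1, 0.5], [0, 0, -0.5, -0.8, 0, -0.4, 1], [0, 0, -0.5, -1, 0, 0, 1], [0, 0, 0, -1, 0, 0, 1], [0, 0, 0, -1, 0, 0, 1], [0, 0, 0, -1, 0, 0, 1], [0, 0, 0, -1, 0.1, 0, 1], [0, 0, 0, 0, 0, 0, 1]])

```text
time_s: 15.38
ee_pos: [0.4768, -0.2582, 0.2482]
orientation: [0.65, 0.76, -0.001, 0.011]
ft_force: [-0.1, 0.7, -0.1]
width: 0.0853
```

Run:
```python
from h import *
from cell import robot
cap(robot,'wrist','w6');cap(robot,'scene','s6');to(robot,[471.5,-294,150],6)
p=cv2.imread('pics/s6.png'); cv2.imwrite('pics/s6c.png',cv2.resize(p[200:400,150:370],None,fx=3,fy=3))
```

```text
t 15.38 pos [ 476.8 -258.2  248.2] phi 8.92 tz [ 0.0164 -0.0157 -0.9997] F [-0.1  0.7 -0.1] T [ 0.02 -0.01 -0.01] w 85.3 q [-0.64  0.07  1.52 -0.    1.53 -0.79]
t 15.43 pos [ 476.4 -256.4  248.3] phi 8.92 tz [ 0.0162 -0.0149 -0.9998] F [-0.8 -0.3 -0.2] T [ 0.   -0.03 -0.02] w 85.4 q [-0.63  0.06  1.52 -0.    1.53 -0.79]
t 15.48 pos [ 476.2 -254.9  248.3] phi 8.98 tz [ 0.0162 -0.0144 -0.9998] F [-0.5 -1.2  0.3] T [-0.04 -0.02 -0.02] w 85.8 q [-0.63  0.06  1.52 -0.    1.54 -0.79]
shift units [-1.21 -0.4   3.29]
turn units [0.16 0.19 0.59]
```

View pics/s6c.png

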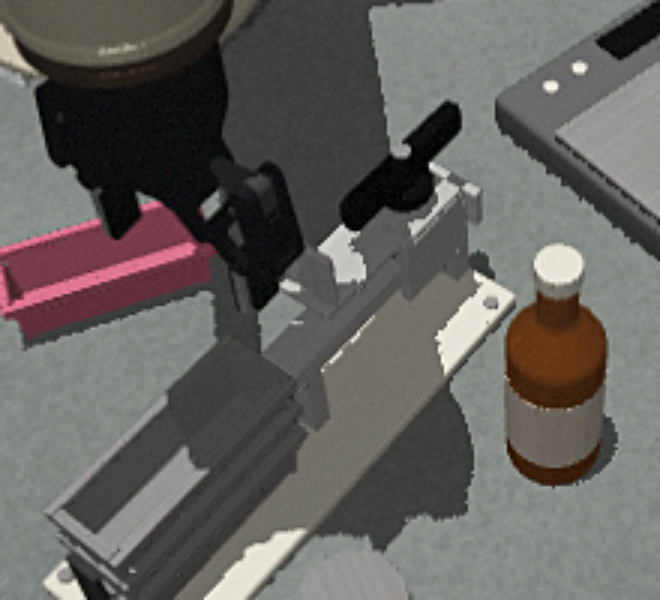

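View pics/w6.png

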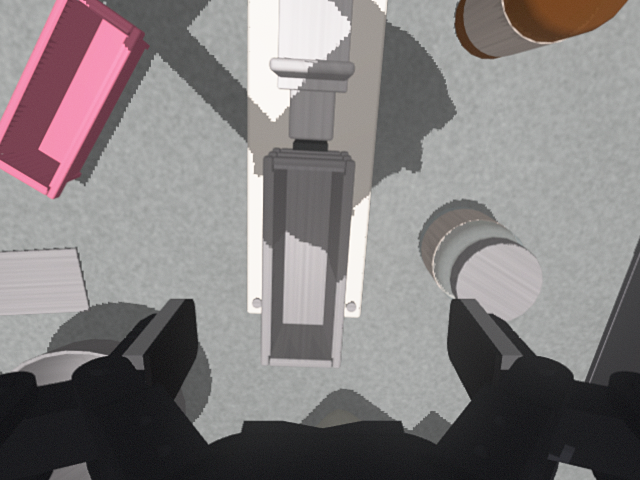

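The T-bar is in line with the rail again (s6c px 345,215 to 455,110), the retainer is against the end stop, and the tongue is clear of the tin. Next I refine the tin pose from the wrist picture: rim corners at about (263,165), (354,163), (262,365), (341,366).

Run:
```python
from h import *
p=cv2.imread('pics/w6.png'); cv2.imwrite('pics/w6c.png',cv2.resize(p[130:390,230:400],None,fx=3,fy=2.3))
e=ray([(263,162),(355,160),(262,365),(341,366)],.114,'w6.npz')*1000; print(e.round(1),e.mean(0).round(1)); print(rect(e[:,:2]/1000))
```

```text
[[ 435.8 -227.6  114. ]
 [ 492.5 -217.6  114. ]
 [ 451.9 -372.8  114. ]
 [ 508.6 -365.3  114. ]] [ 472.2 -295.8  114. ]
(array([ 472.2, -295.2]), array([ 57.5, 149.8]), 6.33)
```

View pics/w6c.png

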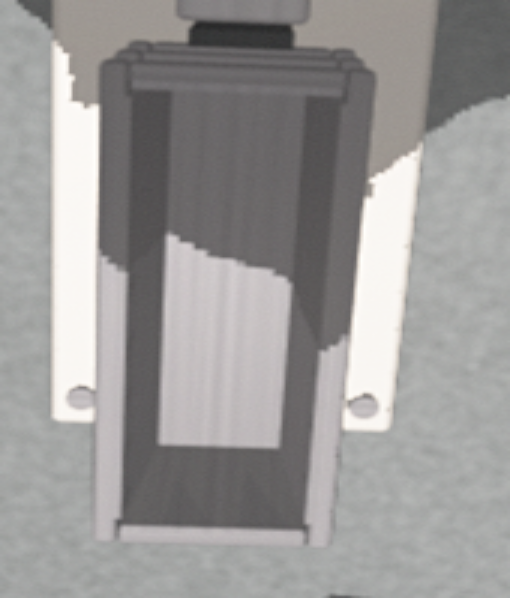

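Emit:
drive_tool(moves=[[0.15, 0.2, 0.5, -0.6, -0.2, 0.7, 1], [0, 0, 0, -0.6, -0.15, 0.7, 1], [0, 0, 0, 0, 0, 0.7, 1], [0, 0, 0, 0, 0, 0.7, 1], [0, 0, 0, 0, 0, 0, 1], [0, 0, 0, 0, 0, 0, 1]])

```text
time_s: 15.98
ee_pos: [0.4718, -0.2887, 0.1649]
orientation: [0.666, 0.746, 0.002, 0.002]
ft_force: [-0.1, -1.2, 1.3]
width: 0.0859
```

Run:
```python
from h import *
from cell import robot
to(robot,[472,-294.8,101],6.3)
```

```text
t 15.98 pos [ 471.8 -288.7  164.9] phi 6.48 tz [ 4.7e-03  4.0e-04 -1.0e+00] F [-0.1 -1.2  1.3] T [-0.03 -0.02  0.02] w 85.9 q [-0.69  0.14  1.61  0.    1.39 -0.8 ]
shift units [-0.2  -0.03  2.13]
turn units [0.05 0.   0.04]
```

Emit:
drive_tool(moves=[[0, 0, 0, -0.2, 0, 0.7, 1], [0, 0, 0, 0, 0, 0.7, 1], [0, 0, 0, 0, 0, 0.5, 1], [0, 0, 0, 0, 0, 0, 1], [0, 0, 0, 0, 0, 0, 1]])

```text
time_s: 16.4
ee_pos: [0.4758, -0.2929, 0.1148]
orientation: [0.665, 0.747, 0.002, 0.006]
ft_force: [0.3, -0.0, -0.2]
width: 0.0858
```

Run:
```python
from h import *
from cell import robot
to(robot,[472,-294.8,101],6.3)
```

```text
t 16.4 pos [ 475.8 -292.9  114.8] phi 6.68 tz [ 0.0121 -0.0049 -0.9999] F [ 0.3 -0.  -0.2] T [-0.04 -0.05  0.04] w 85.8 q [-0.69  0.19  1.66  0.    1.28 -0.81]
shift units [-0.05 -0.14  0.46]
turn units [0.13 0.07 0.08]
```

Emit:
drive_tool(moves=[[0.1, 0.05, 0.1, -0.05, -0.14, 0.2, 1], [0, 0, 0, 0, 0, 0.2, 1], [0, 0, 0, 0, 0, 0, 1]])

```text
time_s: 16.65
ee_pos: [0.473, -0.2952, 0.1063]
orientation: [0.668, 0.744, 0.0, 0.004]
ft_force: [0.4, 0.1, -0.2]
width: 0.0856
```

Run:
```python
from h import *
from cell import robot
cap(robot,'wrist','w7');to(robot,[472,-294.8,101],6.3)
```

```text
t 16.65 pos [ 473.  -295.2  106.3] phi 6.18 tz [ 0.006  -0.0045 -1.    ] F [ 0.4  0.1 -0.2] T [ 0.1  -0.    0.04] w 85.6 q [-0.7   0.19  1.67  0.    1.27 -0.8 ]
t 16.7 pos [ 473.1 -295.4  106.8] phi 6.18 tz [ 0.0063 -0.0048 -1.    ] F [-1.6 -0.3  0.1] T [-0.04  0.03  0.  ] w 85.4 q [-0.7   0.19  1.67  0.    1.27 -0.8 ]
shift units [ 0.02 -0.03  0.19]
turn units [ 0.07  0.06 -0.02]
```

View pics/w7.png

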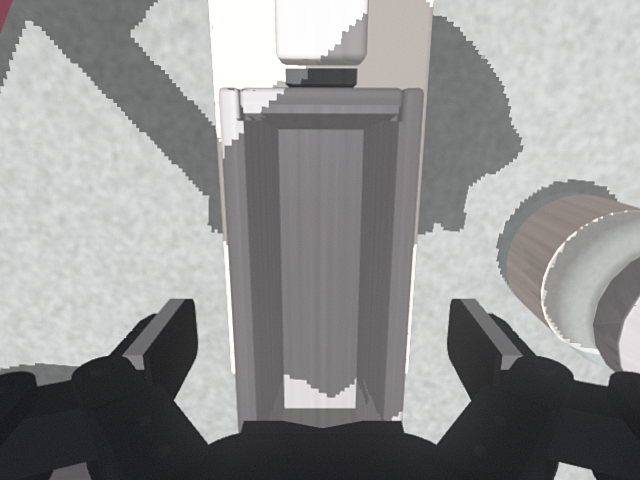

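Emit:
drive_tool(moves=[[0.05, 0.05, 0, 0, -0.03, 0.2, 1], [0, 0, 0, 0, 0, 0.05, 1], [0, 0, 0, 0, 0, 0, -1], [0, 0, 0, 0, 0, 0, -1], [0, 0, 0, 0, 0, 0, -1], [0, 0, 0, 0, 0, 0, -1], [0, 0, 0, 0, 0, 0, -1], [0, 0, 0, 0, 0, 0, -1]], squeeze=50)

```text
time_s: 17.37
ee_pos: [0.4723, -0.2959, 0.0999]
orientation: [0.668, 0.744, 0.0, 0.001]
ft_force: [0.3, -0.4, 0.3]
width: 0.0572
```

Run:
```python
from h import *
from cell import robot
cap(robot,'wrist','w8');to(robot,[472,-294.8,101],6.3)
```

```text
t 17.37 pos [ 472.3 -295.9   99.9] phi 6.17 tz [ 0.0016 -0.0012 -1.    ] F [ 0.3 -0.4  0.3] T [0.02 0.15 0.  ] w 57.2 q [-0.7   0.2   1.67  0.    1.26 -0.81]
t 17.42 pos [ 472.3 -295.9   99.9] phi 6.16 tz [ 0.0017 -0.0013 -1.    ] F [ 0.2 -0.3 -0.5] T [-0.01  0.07 -0.04] w 57.2 q [-0.7   0.2   1.67  0.    1.26 -0.81]
shift units [ 0.04 -0.01 -0.04]
turn units [ 0.02  0.02 -0.03]
```

View pics/w8.png

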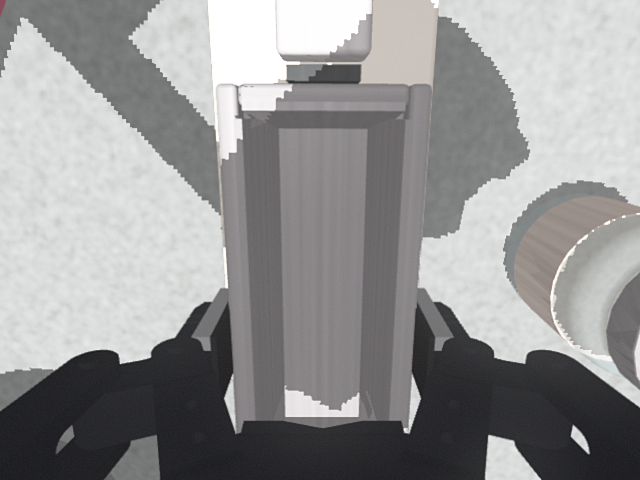

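Gripped at 57 mm, matching the rim. I lift straight up, small steps first.

Emit:
drive_tool(moves=[[0, 0, 0, 0, 0, -0.15, -1], [0, 0, 0, 0, 0, -0.2, -1], [0, 0, 0, 0, 0, -0.2, -1], [0, 0, 0, 0, 0, -0.2, -1], [0, 0, 0, 0, 0, -0.2, -1], [0, 0, 0, 0, 0, -0.2, -1]])

```text
time_s: 17.92
ee_pos: [0.4719, -0.2955, 0.1369]
orientation: [0.668, 0.744, 0.0, 0.0]
ft_force: [-0.2, -0.4, -1.3]
width: 0.0569
```

Run:
```python
from h import *
from cell import robot
cap(robot,'wrist','w9');to(robot,[472,-294.8,101],6.3)
```

```text
t 17.92 pos [ 471.9 -295.5  136.9] phi 6.17 tz [ 5.e-04 -2.e-04 -1.e+00] F [-0.2 -0.4 -1.3] T [-0.02  0.02  0.02] w 56.9 q [-0.7   0.17  1.63  0.    1.34 -0.81]
t 17.97 pos [ 472.3 -295.8  138.3] phi 6.17 tz [ 0.0018 -0.0013 -1.    ] F [0.4 0.  0.1] T [-0.04  0.02  0.03] w 57.0 q [-0.7   0.17  1.63  0.    1.34 -0.81]
shift units [ 0.04 -0.01  1.24]
turn units [ 0.02  0.02 -0.03]
```

View pics/w9.png

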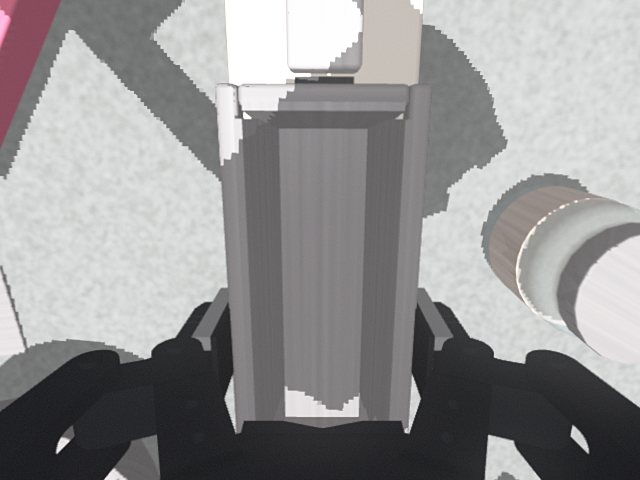

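Run:
```python
from h import *
for n,s,o,f in [('top',[(82,28),(515,77),(475,330),(41,275)],[180,195],'top0.npz'),('scene',[(458,80),(654,218),(342,457),(150,299)],[305,185],'scene0.npz')]:
    e=ray(np.array(s)/5+o,.045,f)*1000; print(n,e[:,:2].round(1).tolist(),e.mean(0).round(1),rect(e[:,:2]/1000))
```

```text
top [[576.6, 275.3], [555.9, 67.9], [436.1, 83.1], [458.1, 288.3]] [506.7 178.7  45. ] (array([507. , 178.1]), array([208.8, 120.8]), 83.88)
scene [[457.4, 291.9], [580.3, 276.5], [559.0, 69.0], [439.5, 83.2]] [509.1 180.1  45. ] (array([508.2, 180.5]), array([211.3, 123.8]), 84.12)
```

Emit:
drive_tool(moves=[[0, 0, 0, 0, 0, -0.6, -1], [0, 0, 0, 0, 0, -0.9, -1], [0, 0, 0, 0, 0, -1, -1], [0, 0, 0, 0, 0, -1, -1], [0, 0, 0, 0, 0, -0.9, -1], [0, 0, 0, 0, 0, -0.4, -1], [0, 0, 0, 0, 0, 0, -1]])

```text
time_s: 18.55
ee_pos: [0.471, -0.2948, 0.2901]
orientation: [0.668, 0.744, 0.0, 0.001]
ft_force: [1.1, 0.3, -0.6]
width: 0.0569
```

Run:
```python
from h import *
from cell import robot
to(robot,[485,177,270],-7)
```

```text
t 18.55 pos [ 471.  -294.8  290.1] phi 6.17 tz [ 1.2e-03 -8.0e-04 -1.0e+00] F [ 1.1  0.3 -0.6] T [-0.02 -0.01 -0.03] w 56.9 q [-0.7   0.1   1.4   0.    1.64 -0.81]
shift units [15.59  2.15  0.66]
turn units [0.01 0.01 2.63]
```

Emit:
drive_tool(moves=[[0, 0, 0, 0.5, 0.1, 0, -1], [0, 0, 0, 0.9, 0.17, 0, -1], [0, 0, 0, 0.9, 0.17, 0, -1], [0, 0, 0, 0.9, 0.17, 0, -1], [0, 0, 0, 0.9, 0.17, 0, -1], [0, 0, 0, 0.9, 0.17, 0, -1], [0, 0, 0, 0.9, 0.17, 0, -1], [0, 0, 0, 0.9, 0.17, 0, -1], [0, 0, 0, 0.9, 0.17, 0, -1], [0, 0, 0, 0.9, 0.17, 0, -1], [0, 0, 0, 0.9, 0.17, 0, -1], [0, 0, 0, 0.9, 0.17, 0, -1], [0, 0, 0, 0.9, 0.17, 0, -1], [0, 0, 0, 0.9, 0.17, 0, -1], [0, 0, 0, 0.7, 0.17, 0, -1], [0, 0, 0.8, 0.5, 0.1, 0, -1], [0, 0, 0.8, 0.3, 0.1, 0, -1], [0, 0, 0.6, 0, 0, 0, -1], [0, 0, 0, 0, 0, 0, -1]])

```text
time_s: 20.13
ee_pos: [0.4977, 0.1522, 0.2675]
orientation: [0.739, 0.674, -0.007, -0.009]
ft_force: [0.1, 0.4, -2.0]
width: 0.0569
```

Run:
```python
from h import *
from cell import robot
cap(robot,'wrist','w10')
to(robot,[507,179.5,130],-6)
```

```text
t 20.13 pos [497.7 152.2 267.5] phi -5.23 tz [-0.0228  0.0047 -0.9997] F [ 0.1  0.4 -2. ] T [-0.    0.02  0.01] w 56.9 q [0.14 0.04 1.51 0.01 1.62 0.24]
t 20.18 pos [497.6 152.1 267.4] phi -5.06 tz [-0.0231  0.0048 -0.9997] F [ 0.1  0.5 -2.2] T [ 0.07 -0.04 -0.02] w 57.1 q [0.14 0.04 1.51 0.01 1.62 0.23]
shift units [0.93 0.34 4.58]
turn units [-0.27 -0.03  0.19]
```

View pics/w10.png

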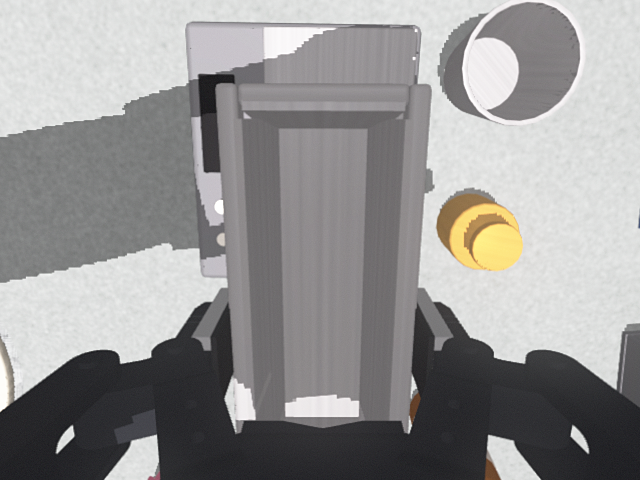

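Run:
```python
from h import *
e=ray([(264,27),(417,30)],.045,'w10.npz')*1000; print(e.round(1),e.mean(0)); a=np.radians(-6); print(e.mean(0)[:2]-105*np.array([-np.sin(a),np.cos(a)]))
```

```text
[[459.8 289.6  45. ]
 [576.8 276.1  45. ]] [518.27426818 282.86201941  45.        ]
[507.29877954 178.4372204 ]
```

Emit:
drive_tool(moves=[[-0.27, 0, 0.2, 0.5, 0.2, 0.6, -1], [0, 0, 0, 0.45, 0.15, 0.8, -1], [0, 0, 0, 0, 0, 0.9, -1], [0, 0, 0, 0, 0, 0.9, -1], [0, 0, 0, 0, 0, 0.5, -1], [0, 0, 0, 0, 0, 0, -1], [0, 0, 0, 0, 0, 0, -1]])

```text
time_s: 20.77
ee_pos: [0.5084, 0.1796, 0.1495]
orientation: [0.739, 0.673, 0.001, -0.001]
ft_force: [-0.2, 0.8, -1.5]
width: 0.0569
```

Run:
```python
from h import *
from cell import robot
cap(robot,'wrist','w11')
to(robot,[507,179.5,76],-6)
```

```text
t 20.77 pos [508.4 179.6 149.5] phi -5.36 tz [-0.      0.0019 -1.    ] F [-0.2  0.8 -1.5] T [-0.04 -0.05 -0.  ] w 56.9 q [0.2  0.13 1.66 0.   1.36 0.29]
t 20.82 pos [508.5 179.6 149.6] phi -5.37 tz [ 1.0e-04  1.9e-03 -1.0e+00] F [ 0.6  0.5 -2.3] T [-0.03  0.03  0.01] w 56.4 q [0.2  0.13 1.66 0.   1.36 0.29]
shift units [-0.01 -0.05  2.45]
turn units [-0.   -0.02  0.13]
```

View pics/w11.png

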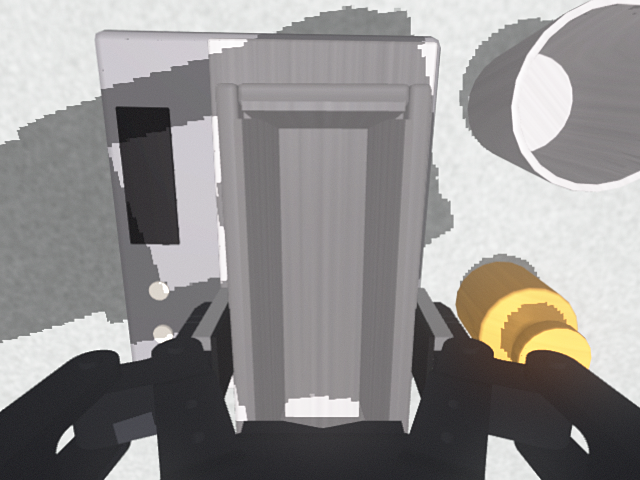

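Emit:
drive_tool(moves=[[0, 0, 0.13, 0, -0.05, 0.6, -1], [0, 0, 0, 0, 0, 0.7, -1], [0, 0, 0, 0, 0, 0.5, -1], [0, 0, 0, 0, 0, 0.25, -1], [0, 0, 0, 0, 0, 0, -1], [0, 0, 0, 0, 0, 0, -1]])

```text
time_s: 21.32
ee_pos: [0.5107, 0.1796, 0.0942]
orientation: [0.743, 0.67, 0.005, 0.002]
ft_force: [-1.0, -0.2, -1.6]
width: 0.0569
```

Run:
```python
from h import *
from cell import robot
to(robot,[507,179.2,76],-6)
```

```text
t 21.32 pos [510.7 179.6  94.2] phi -5.92 tz [ 0.0111  0.004  -0.9999] F [-1.  -0.2 -1.6] T [ 0.   -0.    0.01] w 56.9 q [0.19 0.17 1.72 0.   1.24 0.3 ]
shift units [-0.03 -0.13  0.61]
turn units [ 0.12 -0.06  0.02]
```

Emit:
drive_tool(moves=[[0.12, -0.06, 0, -0.02, -0.13, 0.1, -1], [0, 0, 0, 0, 0, 0.15, -1], [0, 0, 0, 0, 0, 0.1, -1], [0, 0, 0, 0, 0, 0, -1]])

```text
time_s: 21.65
ee_pos: [0.508, 0.1797, 0.0865]
orientation: [0.743, 0.67, 0.002, 0.001]
ft_force: [0.0, 0.3, -1.9]
width: 0.0565
```

Run:
```python
from h import *
from cell import robot
to(robot,[507,179.2,76],-6)
```

```text
t 21.65 pos [508.  179.7  86.5] phi -5.9 tz [ 3.8e-03  4.0e-04 -1.0e+00] F [ 0.   0.3 -1.9] T [-0.03  0.01 -0.05] w 56.5 q [ 0.2   0.18  1.73 -0.    1.23  0.3 ]
shift units [-0.02 -0.03  0.35]
turn units [ 0.04 -0.01  0.02]
```

Emit:
drive_tool(moves=[[0.04, 0, 0, -0.02, -0.03, 0.12, -1], [0, 0, 0, 0, 0, 0.12, -1], [0, 0, 0, 0, 0, 0.06, -1], [0, 0, 0, 0, 0, 0, -1]])

```text
time_s: 21.98
ee_pos: [0.5072, 0.1792, 0.077]
orientation: [0.743, 0.67, 0.001, -0.0]
ft_force: [0.2, 1.1, -1.4]
width: 0.0566
```

Run:
```python
from h import *
from cell import robot
to(robot,[507,179.2,76],-6)
```

```text
t 21.98 pos [507.2 179.2  77. ] phi -5.89 tz [ 7.e-04  1.e-03 -1.e+00] F [ 0.2  1.1 -1.4] T [-0.04  0.01  0.01] w 56.6 q [0.2  0.19 1.74 0.   1.21 0.3 ]
shift units [ 0.   -0.01  0.03]
turn units [ 0.01 -0.01  0.02]
```

Just above the plate. I lower in 1–2 mm steps until contact shows.

Emit:
drive_tool(moves=[[0, 0, 0, 0, 0, 0.06, -1], [0, 0, 0, 0, 0, 0, -1]])

```text
time_s: 22.15
ee_pos: [0.5076, 0.1793, 0.0765]
orientation: [0.742, 0.67, 0.001, 0.0]
ft_force: [0.0, 0.4, -1.3]
width: 0.0567
```

Emit:
drive_tool(moves=[[0, 0, 0, 0, 0, 0.06, -1], [0, 0, 0, 0, 0, 0, -1]])

```text
time_s: 22.32
ee_pos: [0.5081, 0.1795, 0.0766]
orientation: [0.742, 0.67, 0.002, 0.001]
ft_force: [-0.3, -0.1, -2.0]
width: 0.0568
```

Run:
```python
from h import *
from cell import robot
to(robot,[507,179.2,76],-6)
```

```text
t 22.32 pos [508.1 179.5  76.6] phi -5.88 tz [ 0.0035  0.0016 -1.    ] F [-0.3 -0.1 -2. ] T [ 0.03 -0.01  0.04] w 56.8 q [0.2  0.19 1.74 0.   1.21 0.3 ]
shift units [-0.01 -0.03  0.02]
turn units [ 0.04 -0.02  0.02]
```

Emit:
drive_tool(moves=[[0.04, 0, 0, 0, -0.03, 0.1, -1], [0, 0, 0, 0, 0, 0.05, -1]])

```text
time_s: 22.48
ee_pos: [0.5085, 0.1797, 0.0761]
orientation: [0.742, 0.67, 0.002, 0.001]
ft_force: [-14.6, -2.5, 24.1]
width: 0.0565
```

Run:
```python
from h import *
from cell import robot
to(robot,[507,179.2,76],-6)
```

```text
t 22.48 pos [508.5 179.7  76.1] phi -5.87 tz [ 0.0043  0.0023 -1.    ] F [-14.6  -2.5  24.1] T [-0.51  2.89  0.06] w 56.5 q [0.2  0.19 1.74 0.   1.21 0.3 ]
shift units [-0.02 -0.05  0.  ]
turn units [ 0.05 -0.03  0.03]
```

Contact at 24 N. I relieve, then release.

Emit:
drive_tool(moves=[[0, 0, 0, 0, 0, -0.02, -1], [0, 0, 0, 0, 0, 0, -1], [0, 0, 0, 0, 0, 0, 0.6], [0, 0, 0, 0, 0, 0, 1], [0, 0, 0, 0, 0, 0, 1], [0, 0, 0, 0, 0, 0, 1], [0, 0, 0, 0, 0, 0, 1]])

```text
time_s: 23.07
ee_pos: [0.5087, 0.1797, 0.0765]
orientation: [0.742, 0.67, 0.003, 0.001]
ft_force: [0.3, 1.1, 0.7]
width: 0.0856
```

Run:
```python
from h import *
from cell import robot
cap(robot,'wrist','w12'); to(robot,[507,179.2,76],-6)
```

```text
t 23.07 pos [508.7 179.7  76.5] phi -5.87 tz [ 0.0048  0.0025 -1.    ] F [0.3 1.1 0.7] T [0.02 0.04 0.02] w 85.6 q [0.2  0.19 1.74 0.   1.21 0.3 ]
t 23.12 pos [508.7 179.7  76.4] phi -5.87 tz [ 0.0047  0.0025 -1.    ] F [-0.   0.7 -0.7] T [ 0.03  0.03 -0.  ] w 85.5 q [0.2  0.19 1.74 0.   1.21 0.3 ]
shift units [-0.02 -0.05  0.01]
turn units [ 0.05 -0.03  0.03]
```

View pics/w12.png

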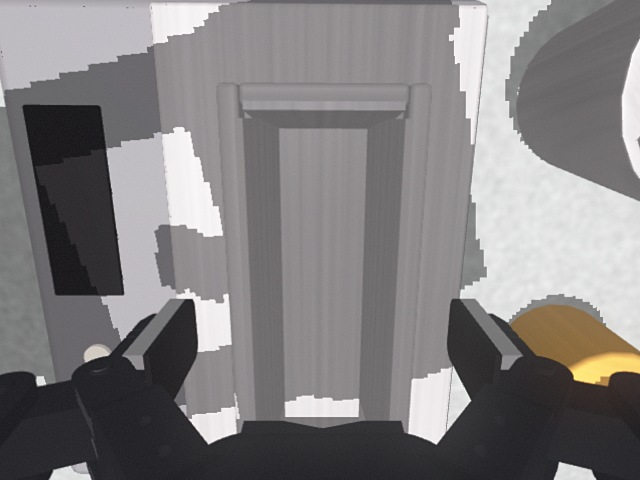

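Released, tin standing flat. I rise and swing clear, then check everything.

Emit:
drive_tool(moves=[[0, 0, 0, 0, 0, -0.5, 1], [0, 0, 0, 0, 0, -0.9, 1], [0, 0, 0, 0, 0, -1, 1], [0, 0, 0, 0, 0, -1, 1], [0, 0, 0, 0, 0, -1, 1], [0, 0, 0, 0, 0, -1, 1], [0, 0, 0, 0, 0, -1, 1], [0, 0, 0, 0.5, -1, 0, 1], [0, 0, 0, 1, -0.9, 0, 1], [0, 0, 0, 1, -0.9, 0, 1], [0, 0, 0, 1, -0.9, 0, 1], [0, 0, 0, 1, -0.9, 0, 1], [0, 0, 0, 1, -0.9, 0, 1], [0, 0, 0, 1, -0.9, 0, 1], [0, 0, 0, 1, -0.6, 0, 1], [0, 0, 0, 1, -0.5, 0, 1], [0, 0, 0, 0, 0, 0, 1]])

```text
time_s: 24.53
ee_pos: [0.3008, 0.4652, 0.2781]
orientation: [0.745, 0.668, 0.003, -0.0]
ft_force: [-0.8, -0.1, -0.1]
width: 0.0856
```

Run:
```python
from h import *
from cell import robot
cap(robot,'top','t9');cap(robot,'scene','s9')
```

```text
t 24.53 pos [300.8 465.2 278.1] phi -6.25 tz [ 0.0042  0.0049 -1.    ] F [-0.8 -0.1 -0.1] T [-0.03  0.02  0.01] w 85.6 q [0.86 0.09 1.43 0.   1.61 0.97]
t 24.58 pos [301.6 463.4 278.1] phi -6.24 tz [ 0.0044  0.0039 -1.    ] F [ 0.4 -0.8  0.9] T [ 0.03 -0.01 -0.03] w 85.0 q [ 0.85  0.09  1.43 -0.    1.61  0.96]
```

View pics/t9.png

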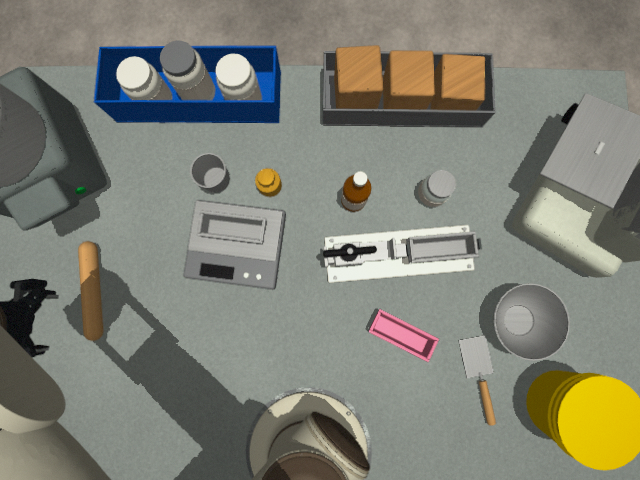

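View pics/s9.png

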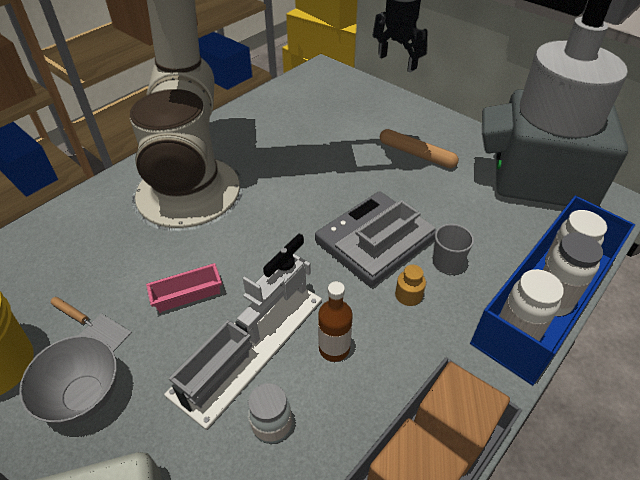

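Run:
```python
import cv2
p=cv2.imread('pics/t9.png')
cv2.imwrite('pics/t9a.png',cv2.resize(p[195:295,180:295],None,fx=5,fy=5,interpolation=cv2.INTER_CUBIC))
cv2.imwrite('pics/t9b.png',cv2.resize(p[220:285,315:415],None,fx=7,fy=7,interpolation=cv2.INTER_CUBIC))
p=cv2.imread('pics/s9.png')
cv2.imwrite('pics/s9b.png',cv2.resize(p[225:335,230:335],None,fx=5,fy=5,interpolation=cv2.INTER_CUBIC))
```

```text
(no output)
```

View pics/t9a.png

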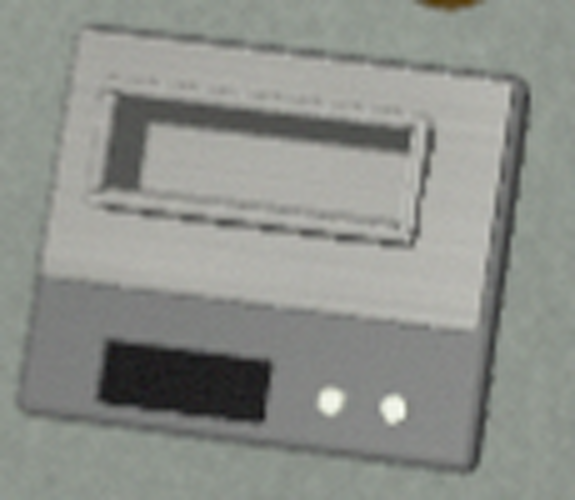

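View pics/t9b.png

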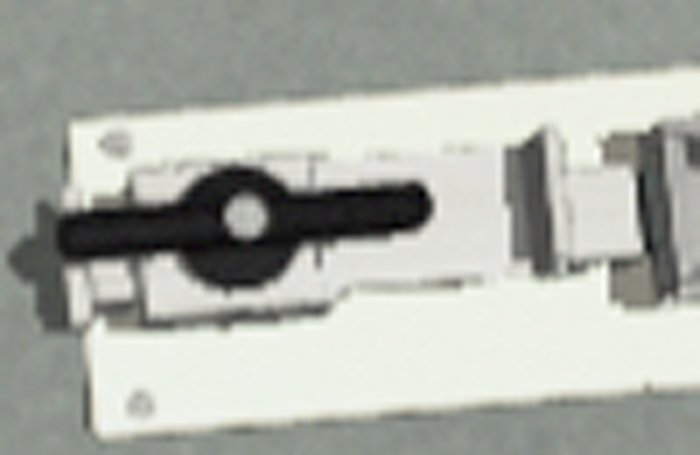

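View pics/s9b.png

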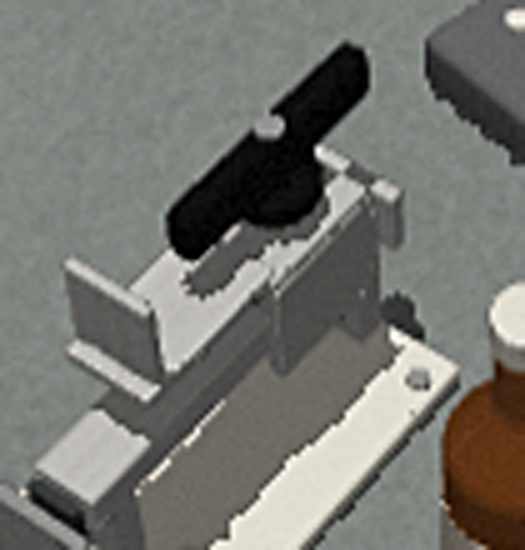

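There seems to be a strip of rail between the block (t9b px 140) and the end stop (px 85). I check the gap before handing in.

Run:
```python
from h import *
import warnings; warnings.filterwarnings('ignore')
a=np.radians(6.1); c=np.array([.463,-.2086]); ux=np.array([np.cos(a),np.sin(a)]); uy=np.array([-np.sin(a),np.cos(a)])
for f in ['t9.npz','s9.npz','w5.npz','w4.npz']:
    p,w=load(f); L=np.dstack([(w[...,:2]-c)@ux,(w[...,:2]-c)@uy,w[...,2]])*1000
    print(f)
    for x0 in (-14,0,14):
        m=(abs(L[...,0]-x0)<5)&(L[...,1]>80)&(L[...,1]<195)&(L[...,2]>50)
        q=L[m]; out=[]
        for y in range(84,192,4):
            s=q[abs(q[:,1]-y)<2]
            out.append((y,int(np.median(s[:,2])) if len(s) else None))
        print(x0,out)
```

```text
t9.npz
-14 [(84, 126), (88, 127), (92, 127), (96, 127), (100, 127), (104, 124), (108, 124), (112, 124), (116, 137), (120, 146), (124, 148), (128, 147), (132, 146), (136, 146), (140, 146), (144, 124), (148, 124), (152, 125), (156, 124), (160, 91), (164, 93), (168, 89), (172, 91), (176, 100), (180, 100), (184, None), (188, None)]
0 [(84, 172), (88, 170), (92, 173), (96, 172), (100, 173), (104, 172), (108, 171), (112, 172), (116, 171), (120, 172), (124, 173), (128, 173), (132, 173), (136, 172), (140, 171), (144, 171), (148, 171), (152, 172), (156, 170), (160, 171), (164, 171), (168, 172), (172, 171), (176, 172), (180, 170), (184, 161), (188, None)]
14 [(84, 126), (88, 126), (92, 126), (96, 127), (100, 125), (104, 124), (108, 124), (112, 126), (116, 146), (120, 147), (124, 147), (128, 146), (132, 147), (136, 148), (140, 136), (144, 125), (148, 126), (152, 124), (156, 122), (160, None), (164, None), (168, None), (172, 96), (176, 101), (180, 98), (184, None), (188, None)]
s9.npz
-14 [(84, 125), (88, 125), (92, 124), (96, None), (100, None), (104, None), (108, None), (112, None), (116, None
[... 2147 characters left out ...]
99), (180, 99), (184, None), (188, None)]
0 [(84, 125), (88, 125), (92, 125), (96, 125), (100, 125), (104, 123), (108, 136), (112, 145), (116, 146), (120, 159), (124, 171), (128, 171), (132, 171), (136, None), (140, None), (144, 145), (148, None), (152, None), (156, 122), (160, None), (164, None), (168, None), (172, 96), (176, 99), (180, 98), (184, None), (188, None)]
14 [(84, 125), (88, 125), (92, 125), (96, 125), (100, 125), (104, 123), (108, 123), (112, 123), (116, 145), (120, 164), (124, 171), (128, 171), (132, 170), (136, None), (140, None), (144, None), (148, None), (152, 124), (156, 123), (160, None), (164, None), (168, None), (172, 96), (176, 99), (180, 99), (184, None), (188, None)]
```

Run:
```python
import cv2
p=cv2.imread('pics/w5.png')
cv2.imwrite('pics/w5c.png',cv2.resize(p[130:300,240:420],None,fx=4,fy=3.5,interpolation=cv2.INTER_CUBIC))
p=cv2.imread('pics/w4.png')
cv2.imwrite('pics/w4c.png',cv2.resize(p[80:290,400:580],None,fx=4,fy=2.8,interpolation=cv2.INTER_CUBIC))
```

```text
(no output)
```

View pics/w5c.png

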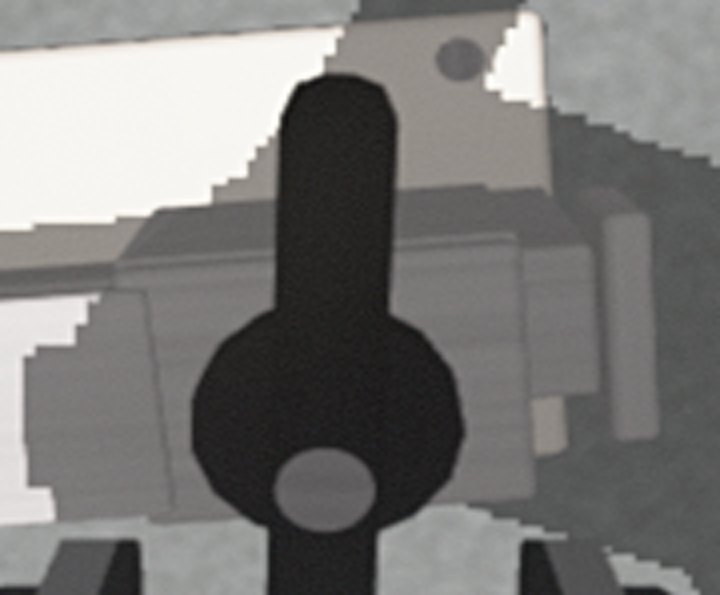

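View pics/w4c.png

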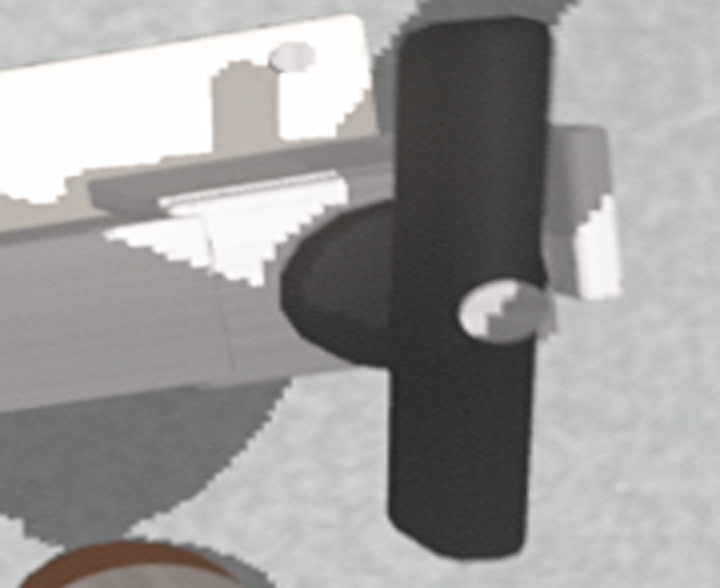

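Run:
```python
from h import *
e=ray(np.array([(60,235),(432,206)])/7+[315,220],.171,'t9.npz')*1000; d=e[0]-e[1]; print('bar',e.round(1),e.mean(0).round(1),'yaw',np.degrees(np.arctan2(-d[0],d[1])))
e=ray(np.array([(105,88),(432,118),(412,245),(90,205)])/5+[180,195],.090,'t9.npz')*1000; print('tin',e.round(1)[:,:2].tolist(),e.mean(0),rect(e[:,:2]/1000))
a=np.load('top0.npz')['p'];b=np.load('t9.npz')['p']
for n,(x0,y0,x1,y1) in dict(oil=(335,165,378,215),jar=(415,165,460,212),cup=(185,148,232,195),weight=(252,163,284,198),pink=(365,305,442,365)).items():
    print(n,round(float(cv2.absdiff(a[y0:y1,x0:x1],b[y0:y1,x0:x1]).mean()),2))
```

```text
bar [[ 443.   -29.1  171. ]
 [ 453.4 -137.   171. ]] [448.2 -83.  171. ] yaw 5.495062103852031
tin [[539.2, 249.9], [527.7, 100.6], [470.0, 107.7], [485.6, 253.9]] [505.65817002 178.00889253  90.        ] (array([504.5, 177.5]), array([149.7,  58.1]), 85.59)
oil 2.44
jar 2.33
cup 2.33
weight 2.52
pink 2.29
```

```bash
python3 -c "
from cell import robot
print(robot.hand_in(), robot.observe()['time_s'])"
```

```text
the job is handed in; nothing more can be done
the job is handed in; nothing more can be done
```

The job is handed in. One check disagreed: whether the retainer is fully back at the end stop rests on force readings, because the depth data still shows a gap there.

**What I did**
- **Clamp:** I gripped the T-bar and turned it counter-clockwise about 82° (1.43 rad) to loosen it.
- **Retainer:** I pushed it back by its tab with closed fingers until it stopped dead. I then gripped the bar, nudged the retainer against the stop and tightened to the knob's stop, where the torque rose to 2.4 Nm.
- **Tin:** I gripped the grey tin across its rim, broke it loose and lifted it straight up. I set it on the plate, felt contact at 24 N, then released it and moved the arm clear. This took about 25 s.

**Last checks**
- **Tin position:** its centre is about 2 mm from the plate's centre, and its length lines up with the plate's to within 2°. It stands flat.
- **Clamp angle:** the T-bar is at 5.5° against the rack's roughly 6°, so it is in line with the rail.
- **Bystanders:** the picture areas around the oil, jar, cup, weight and pink tin changed only at noise level.

**What disagreed**
- **End stop:** depth shows about 14 mm between the retainer block's top edge and the end-stop plate. I judged it fully back because a push on the tab rose to about 75 N and a later nudge to 17 N, against 5 N while sliding. The travel of about 68 mm also fits the stated starting range.
- **Push force:** 75 N is higher than I meant to use. It went through the closed fingers and stayed under the 120 N wrist limit.

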